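Free the warming box's hidden catch, open the lid and load a culture bottle

ROBOT

A 6-joint arm with a two-finger parallel gripper is mounted at the origin on a cart in front of the work surface, level with it; the furniture and walls round the work are solid. World frame = base frame: x ahead of the robot, y to its left, z up, the work surface at z = 0. Lengths are in m, angles in rad, forces in N, time in s.
With the tool pointing down it reaches from about 0.25 to 0.725 m from the base axis. Payload 4 kg.
Tool frame: the origin (TCP) lies between the finger pads; the fingertips stand 11 mm ahead of it and the grasp point (between the pads) lies 8 mm behind it (tcp_to_tips is the z of the fingertips in the tool frame, in m); z points along the fingers, y is the direction in which the jaws open and shut (so a half turn about z gives the same grasp; the last joint's range is limited). The gripper opens to 85 mm and grips with 20 to 120 N. Pads are 22 mm wide; open, the fingers measure 114 mm over their backs; the gripper's body (76 mm by 85 mm) begins 54 mm behind the grasp point. The pads swing forward as they close: fully open they stand 13 mm farther back than shut.
Start: joints at [1.249, 0.241, 0.005, 1.335, 0, 1.571], TCP at [0.158, 0.474, 0.242] pointing down, gripper open.
Joint ranges: [-2.72, 2.72], [-1.05, 1.87], [-1.09, 1.28], [-1.99, 2.15], [-1.42, 1.44], [-3.14, 3.14]. Speed limits (rad/s): [2.79, 2.79, 3.14, 3.14, 3.14, 3.14].

INTERFACE

Orientations are given as a unit quaternion [x, y, z, w].
In Python, from workcell import * gives the robot as it stands.
- The arm moves only by the tool move_arm, never from a script. Its argument "moves" is a list that holds one entry, the list of rows, each a list of 7 numbers: the shift along the world's x, y, z in units of 500 mm (1.0 is 500 mm), then the turn, a rotation vector about the world's x, y, z in units of 30 degrees (1.0 is 30 degrees), then the closure, from -1 (fully open) to 1 (shut), so that 0 is half open. A call has 1 to 8 rows; each row shifts and turns the pose as measured when the row begins; what a row does not reach is not made up. A row lasts 1/12 s, in which the tool goes at most 41.7 mm and 7.16 degrees, less where a joint would pass 70% of its speed; a pose out of reach is approached as far as the arm can. A call with a number of a shift or a turn outside -1 to 1 is refused whole. A call with a gripper value outside its range is refused whole. The fingers move at their own pace and stop on an object; the grip force is fixed at half the most. Time passes only in rows, so rows that do not move let the fingers close. It gives the time, the measured TCP pose, the force and the opening at its end, in the units of the state.
- get_obs(): the state, without advancing time (a new reading comes with each control period).
- camera(name): name is "side" or "top" or "wrist"; returns a dict with "pixels" (384x512x3 uint8, red, green, blue), "range_z" (384x512 float32, m along the optical axis (not along the pixel's ray), 0 where there is no reading), "fx", "fy", "cx", "cy" (pixels), "extrinsics" (4x4, takes a point from camera to world coordinates). Camera axes: x right, y down, z forward; pixel columns grow to the right and rows downward; lengths in m; the calibration is good to about 2 mm. A picture is of the moment at which its call begins.
- job_done(): hands the job in, once; it reports no verdict.
The state is a dict: "clock": time; "joint_pos": joint angles; "joint_vel": joint speeds; "tau": joint torques, N m; "eef_pos": TCP position; "tool_rot": TCP orientation; "ft_force": force on the tool from outside, world axes, zero at the start; "ft_torque": the same for the moment, N m; "grip_width": finger opening in m.
Only numpy, scipy, OpenCV 4.12 (cv2) and the standard library are available. Lean on these libraries where they do the work, as an engineer would, in place of code of your own. Each camera call takes 0.05 s, during which the arm holds its last target.

TASK

The lid of the low warming box at the left has popped up a little, but a sprung safety catch hidden under the middle of its front edge (the edge that faces the right of the bench) still holds it: reach under the raised edge, push the catch lever towards the robot, to the left as you face the box's front, while you lift, and swing the lid up until it stands upright or leans back. Then lay the glass culture bottle that lies on the bench to the right flat on the floor inside the box, without dropping it, and leave the lid standing open. Do not wrench the lid against its catch, and do not knock over the plugged conical flask.

Things in the scene. Friction and masses are not known exactly. Their poses are not given: they have to be found in the camera images.
- warmer: Low open-topped warming box, white metal, fixed: 140 mm front to back (x), 200 wide (y), rim 86 mm up, walls 7 mm. Origin: centre of its underside. x points from its front to its back; the front faces the right of the bench, so x points within 25 degrees of world +y, and its y to the robot. z up. Hinge along y at x = +70, z = 86 mm. A dial sticks out 9 mm from the front wall at y = +68, z = 34 mm.
- lid (a joint): Angle of the grey lid, rad: 0 shut, 0.09 to 0.12 at the start, pi/2 upright, stop at 1.8. The hinge is stiff: the lid stays where it is left; lifting takes about 5 N at its front edge. The engaged catch stops it at about 0.15; hold the catch aside until about 0.25, after which it can no longer hold the lid.
- lid_hinge (a point): On the lid's hinge axis, in the middle of its width, level with the lid's underside. Its frame turns with the lid: x from the front edge to the hinge, y along the hinge, as the box's y, z out of the lid's upper face. The lid is a 5 mm plate, 218 mm wide, 200 mm from hinge to front edge; it overhangs the box's front wall by 60 mm.
- lid_edge (a point): Middle of the lower edge of the lid's front lip (4 mm thick, 8 mm down from the lid's underside; the sides have like lips, 10 mm down); 200 mm ahead of the hinge. Same axes as lid_hinge. At the start it is about 95 to 102 mm above the bench.
- catch (a joint): Swing of the catch lever, rad: 0 at rest (sprung back, hanging square to the lid), grows as its lower end is pushed towards the robot (+y of the box), stop at 0.6. From about 0.2 its foot is clear of the keeper. It does not move the other way. About 3 N at the point catch_lever hold it aside.
- catch_lever (a point): Middle of the catch lever, a steel strip 60 mm long (downwards), 14 wide (y), 6 thick, pivoted 8 mm below the lid's underside, 24 mm behind the front edge, mid-width. This point is 35 mm below the pivot. At its lower end a foot 6 mm high reaches 30 mm back, under the keeper. In front of it and on its -y side, ahead of the keeper, the space under the lid is free.
- keeper_tongue (a point): Centre of the keeper, a fixed steel tongue on the outside of the box's front wall, under which the foot of the catch hooks: it sticks out 18 mm, is 28 mm wide (y) and 5 mm thick. Its front end is 42 mm behind the lid's front edge, its robot-side end at y = +2 mm of the box. Axes as the box's.
- chamber_floor (a point): Centre of the flat floor inside the box, 12 mm above the bench; axes as the box's. The chamber is 126 mm (x) by 186 mm (y) and 74 mm deep.
- bottle: Glass culture bottle with a cotton plug, lying on its side on the bench, 31 mm wide, 163 long, 30 high, 55 to 110 g; it does not roll. Origin: centre of its underside. y runs along it towards the plug, z up. Its straight body, to be grasped across (x, 30 mm), reaches from y = -80 to +18 mm, the thinner neck and plug from there to +82 mm.
- flask: Small conical glass flask with a cotton plug, 50 mm wide, 126 mm high, standing loose on the bench in the middle, near the robot. Origin: centre of its underside, z up. A fixed open instrument tin (215 mm wide, its raised lid 140 mm high) stands beyond it, to the right of the box.
Not all that is in view belongs to the job. What is shaped like the flask but black or green is not meant.

How it is judged:
By the outcome, as a careful person would: the job done as asked, in the order asked, and still so for the second after the job is handed in, with the robot touching nothing.
It also fails if it takes over 72 s, if anything falls off the work surface, if the arm or the gripper's body presses on something with over 40 N, if the wrist force passes 120 N, or if a joint passes its speed limit or range.

## Working session

There is one attempt and no reset: what is moved stays moved. The work goes in short steps, Python scripts to look and compute and a tool call to move; the robot and the scene stay as the last step left them, time stands still between calls to the robot, and variables do not carry over. Pictures are saved under pics/ and viewed, and the job is handed in when it is done.

Besides the shell and the picture viewer there is one more tool, called after "Emit:" as a command line: name --argument value ..., lists and objects as JSON in quotes. move_arm: Moves the arm, as the interface text tells. Shifts and turns lie within -1 to 1; 1 stands for 500 mm of shift or 30 degrees of turn. Its arguments: {"type":"object","properties":{"moves":{"type":"array","items":{"type":"array","items":{"type":"array","items":{"type":"number"}}}}},"required":["moves"]}

```bash
mkdir -p pics; ls; cat > h.py <<'E'
from workcell import *
import numpy as np, cv2
def shot(n,tag):
    c=camera(n); cv2.imwrite(f'pics/{tag}.png',c['pixels'][:,:,::-1]); np.savez(f'pics/{tag}.npz',**{k:np.array(v) for k,v in c.items()}); return c
def cloud(c):
    z=c['range_z']; v,u=np.mgrid[:z.shape[0],:z.shape[1]]
    p=np.stack([(u-c['cx'])/c['fx']*z,(v-c['cy'])/c['fy']*z,z],-1)
    E=np.array(c['extrinsics']); w=p@E[:3,:3].T+E[:3,3]; w[z==0]=np.nan; return w
def load(tag): 
    d=np.load(f'pics/{tag}.npz'); return {k:d[k] for k in d.files}
E
python3 - <<'E'
from h import *
for n in ['side','top','wrist']: shot(n,n+'0')
o=get_obs()
for k,v in o.items(): print(k,v)
E
```

```text
pics
clock 0.15
joint_pos [ 1.24901616e+00  2.41240997e-01  4.05225557e-03  1.33521373e+00
 -5.76360584e-06  1.57079531e+00]
joint_vel [ 0.00124335 -0.00203604  0.00400035  0.00080889 -0.00097049  0.0009055 ]
tau [-1.00369498e-04 -3.72635615e+01  2.52638572e+01  1.23687685e-02
  5.95015672e-05 -2.21209142e-06]
eef_pos [0.15798466 0.47390188 0.24162401]
tool_rot [ 1.60196300e-01  9.87084850e-01 -7.93161950e-04 -1.25805423e-04]
ft_force [ 0.55546041 -0.62239764 -0.01154871]
ft_torque [-0.05199786  0.0271582  -0.06381281]
grip_width 0.08517555228657814
```

View pics/side0.png

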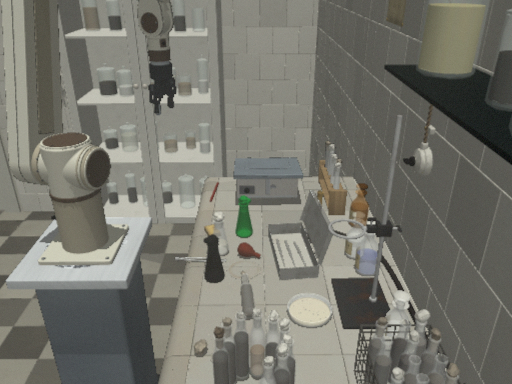

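View pics/top0.png

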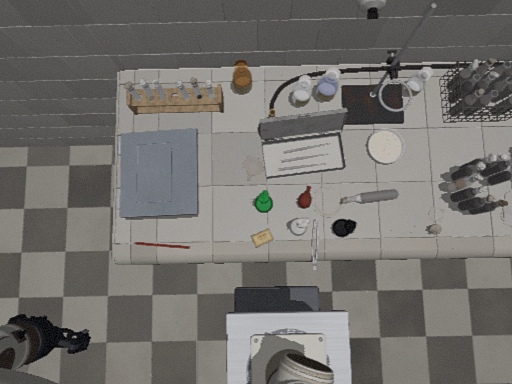

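View pics/wrist0.png

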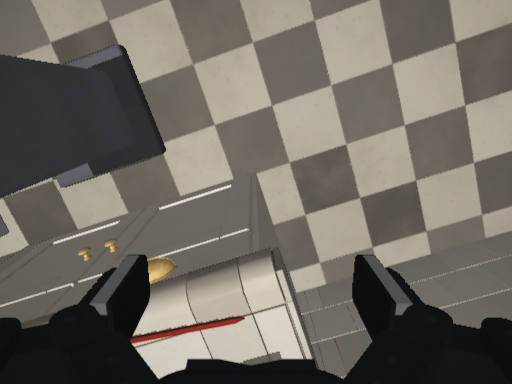

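```bash
python3 - <<'E'
from h import *
c=load('top0'); w=cloud(c)
im=c['pixels'][:,:,::-1]
a=cv2.resize(im[110:270,100:260],None,fx=5,fy=5,interpolation=2)
b=cv2.resize(im[160:260,240:420],None,fx=4,fy=4,interpolation=2)
cv2.imwrite('pics/ta.png',cv2.resize(a,(600,600)));cv2.imwrite('pics/tb.png',b)
s=load('side0'); cv2.imwrite('pics/sa.png',cv2.resize(s['pixels'][150:330,170:420,::-1],None,fx=3.2,fy=3.2,interpolation=2))
for u,v in [(124,138),(195,132),(195,212),(124,214),(160,172),(345,199),(370,196),(395,194),(300,226),(309,226),(263,202),(304,200),(344,228),(315,240),(290,125),(262,235),(128,110),(220,100)]: print(u,v,w[v,u].round(3))
E
```

```text
124 138 [0.601 0.411 0.092]
195 132 [0.607 0.225 0.112]
195 212 [0.404 0.225 0.111]
124 214 [0.405 0.406 0.09 ]
160 172 [0.508 0.314 0.102]
345 199 [ 0.44  -0.162  0.024]
370 196 [ 0.446 -0.227  0.029]
395 194 [ 0.451 -0.294  0.027]
300 226 [ 0.364 -0.031  0.117]
309 226 [ 0.372 -0.067 -0.002]
263 202 [0.425 0.057 0.118]
304 200 [ 0.438 -0.052  0.037]
344 228 [ 0.359 -0.141  0.097]
315 240 [ 0.335 -0.081 -0.003]
290 125 [ 0.626 -0.017  0.092]
262 235 [0.35  0.061 0.014]
128 110 [ 0.709  0.431 -0.001]
220 100 [0.7   0.164 0.084]
```

View pics/ta.png

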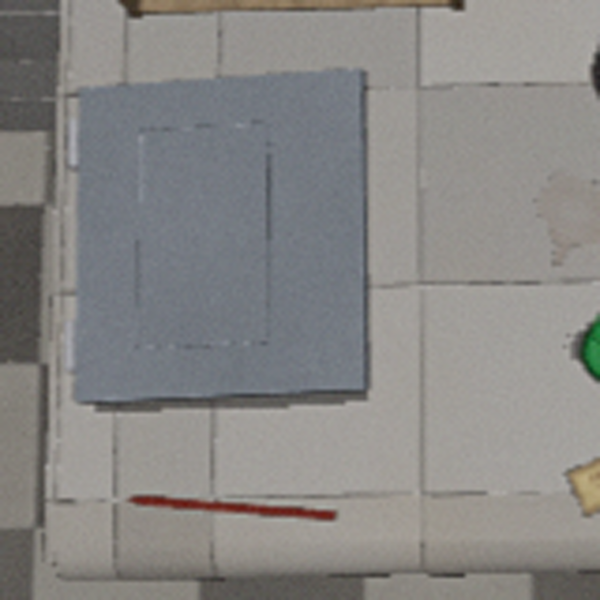

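View pics/tb.png

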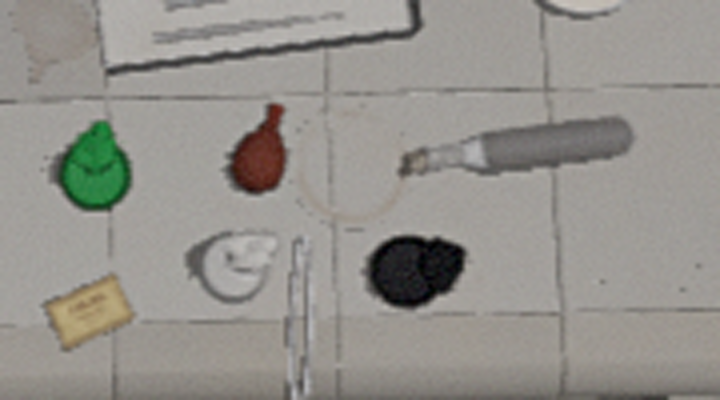

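View pics/sa.png

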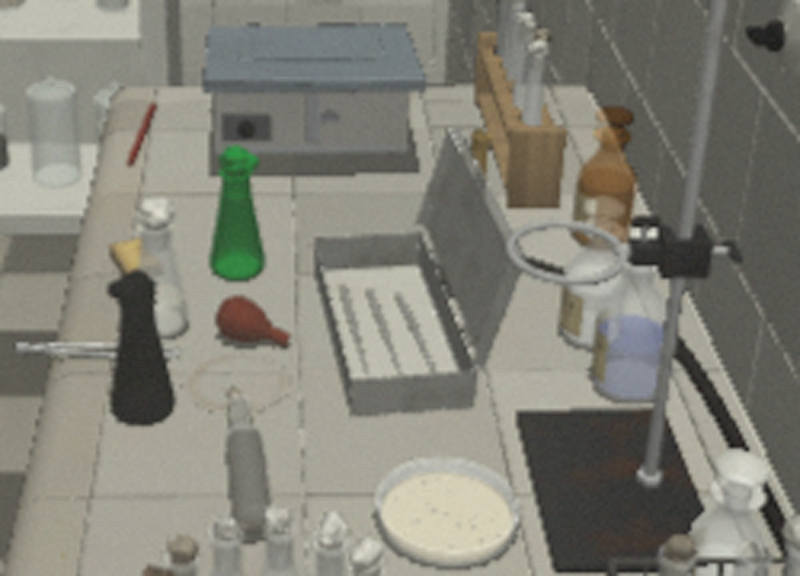

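```bash
python3 - <<'E'
from h import *
import workcell; print([n for n in dir(workcell) if n[0]!='_'])
w=cloud(load('top0'))
m=(w[...,2]>.08)&(w[...,2]<.13)&(w[...,0]>.37)&(w[...,0]<.64)&(w[...,1]>.2)
P=w[m]; print(len(P))
A=np.c_[P[:,:2],np.ones(len(P))]; k=np.linalg.lstsq(A,P[:,2],rcond=None)[0]; r=P[:,2]-A@k; print(k,r.std())
g=-k[:2]; print('slope',np.arctan(np.hypot(*g)),'dir deg',np.degrees(np.arctan2(g[1],g[0])))
lm=(m).astype(np.uint8)
q=P[abs(r:= r)<.006]
R=cv2.minAreaRect((q[:,:2]*1000).astype(np.float32)); print(R,cv2.boxPoints(R))
s=cloud(load('side0'))
# bottle
m=(w[...,2]>.008)&(w[...,2]<.05)&(w[...,0]>.41)&(w[...,0]<.5)&(w[...,1]>-.34)&(w[...,1]<-.1)
Q=w[m]; print(len(Q)); R=cv2.minAreaRect((Q[:,:2]*1000).astype(np.float32)); print(R)
c,e,vv=cv2.PCACompute2((Q[:,:2]).astype(np.float32),None); print(c,e[0],np.degrees(np.arctan2(e[0,1],e[0,0])))
t=(Q[:,:2]-c)@e[0]; print(t.min(),t.max()); 
for a in np.arange(t.min(),t.max(),.01):
  i=(t>=a)&(t<a+.01); n=(Q[i][:,:2]-c)@np.array([-e[0,1],e[0,0]]); print(a.round(3),i.sum(),n.min().round(3),n.max().round(3),Q[i][:,2].max().round(3))
E
```

```text
['Unreachable', 'camera', 'get_obs', 'job_done', 'tcp_to_tips']
6698
[ 0.00098926 -0.10702742  0.13547878] 0.002275225682620316
slope 0.10662606124262872 dir deg 90.52957457442076
((508.04278564453125, 323.3326110839844), (218.7633056640625, 207.27957153320312), 0.6947759985923767) [[397.41248 425.63843]
 [399.9259  218.3741 ]
 [618.6731  221.0268 ]
 [616.15967 428.29114]]
524
((446.8465270996094, -228.80105590820312), (28.780414581298828, 154.44508361816406), 6.144257068634033)
[[ 0.44648328 -0.23408526]] [-0.09557351  0.9954225 ] 95.48432
-0.07196822345466829 0.08238568559677276
-0.072 21 -0.012 0.012 0.032
-0.062 41 -0.013 0.013 0.034
-0.052 41 -0.016 0.013 0.032
-0.042 35 -0.013 0.013 0.032
-0.032 45 -0.015 0.013 0.032
-0.022 36 -0.013 0.012 0.031
-0.012 40 -0.015 0.013 0.032
-0.002 41 -0.015 0.013 0.031
0.008 42 -0.014 0.013 0.031
0.018 40 -0.015 0.013 0.031
0.028 37 -0.011 0.011 0.029
0.038 25 -0.009 0.008 0.025
0.048 24 -0.008 0.007 0.026
0.058 23 -0.009 0.008 0.025
0.068 23 -0.01 0.007 0.025
0.078 10 -0.003 0.006 0.024
```

Emit:
move_arm --moves '[[[0.04, -0.045, 0.01, 0, 0, 0.063, 1], [0.04, -0.045, 0.01, 0, 0, 0.063, 1], [0.04, -0.045, 0.01, 0, 0, 0.063, 1], [0.04, -0.045, 0.01, 0, 0, 0.063, 1], [0.04, -0.045, 0.01, 0, 0, 0.063, 1], [0.04, -0.045, 0.01, 0, 0, 0.063, 1], [0.04, -0.045, 0.01, 0, 0, 0.063, 1], [0.04, -0.045, 0.01, 0, 0, 0.063, 1]]]'

```text
clock: 0.82
eef_pos: [0.3179, 0.2883, 0.2783]
tool_rot: [0.016, 1.0, -0.004, -0.002]
ft_force: [0.7, 0.3, -0.2]
grip_width: -0.0
```

Emit:
move_arm --moves '[[[0.04, -0.045, 0.005, 0, 0, 0.063, 1], [0.04, -0.045, 0.005, 0, 0, 0.063, 1], [0.04, -0.045, 0.005, 0, 0, 0.063, 1], [0.04, -0.045, 0.005, 0, 0, 0.063, 1], [0.04, -0.045, 0.005, 0, 0, 0.063, 1], [0.04, -0.045, 0.005, 0, 0, 0.063, 1], [0.04, -0.045, 0.005, 0, 0, 0.063, 1], [0.04, -0.045, 0.005, 0, 0, 0.063, 1]]]'

```text
clock: 1.48
eef_pos: [0.483, 0.097, 0.2985]
tool_rot: [-0.123, 0.992, -0.004, -0.003]
ft_force: [0.4, -0.1, -0.2]
grip_width: -0.0001
```

```bash
cat >> h.py <<'E'
from scipy.spatial.transform import Rotation as Ro
def st():
    o=get_obs(); R=Ro.from_quat(o['tool_rot']).as_matrix()
    print('t',round(o['clock'],2),'p',o['eef_pos'].round(4) if hasattr(o['eef_pos'],'round') else np.round(o['eef_pos'],4),'z',R[:,2].round(3),'y',R[:,1].round(3),'j',np.round(o['joint_pos'],3),'F',np.round(o['ft_force'],1),'w',round(o['grip_width'],4)); return o
E
python3 -c "
from h import *
st()"
```

```text
t 1.48 p [0.483  0.097  0.2985] z [-0.004 -0.009 -1.   ] y [-0.243  0.97  -0.008] j [ 0.203  0.214  0.116  1.479 -0.008 -0.043] F [ 0.4 -0.1 -0.2] w -0.0001
```

```bash
cat >> h.py <<'E'
def tgt(p,R,n):
    o=get_obs(); d=(np.array(p)-o['eef_pos'])/.5/n
    R0=Ro.from_quat(o['tool_rot']); rv=(R*R0.inv()).as_rotvec()/np.radians(30)/n
    print('row x%d'%n,d.round(4).tolist()+rv.round(4).tolist())
def orient(zax,yax):
    z=np.array(zax)/np.linalg.norm(zax); y=np.array(yax)-z*np.dot(yax,z); y/=np.linalg.norm(y)
    return Ro.from_matrix(np.stack([np.cross(y,z),y,z],1))
RP=orient([0,.866,-.5],[-1,0,0])
E
python3 -c "
from h import *
tgt([.54,.13,.26],RP,16)"
```

```text
row x16 [0.0071, 0.0041, -0.0048, 0.1068, -0.0821, 0.1429]
```

Emit:
move_arm --moves '[[[0.007, 0.004, -0.004, 0.107, -0.082, 0.143, 1], [0.007, 0.004, -0.004, 0.107, -0.082, 0.143, 1], [0.007, 0.004, -0.004, 0.107, -0.082, 0.143, 1], [0.007, 0.004, -0.004, 0.107, -0.082, 0.143, 1], [0.007, 0.004, -0.004, 0.107, -0.082, 0.143, 1], [0.007, 0.004, -0.004, 0.107, -0.082, 0.143, 1], [0.007, 0.004, -0.004, 0.107, -0.082, 0.143, 1], [0.007, 0.004, -0.004, 0.107, -0.082, 0.143, 1]]]'

```text
clock: 2.15
eef_pos: [0.5168, 0.1092, 0.2806]
tool_rot: [-0.411, 0.867, 0.197, 0.201]
ft_force: [0.1, -0.6, -0.1]
grip_width: 0.0003
```

```bash
python3 -c "
from h import *
st();tgt([.54,.13,.26],RP,8)"
```

```text
t 2.15 p [0.5168 0.1092 0.2806] z [ 0.187  0.506 -0.842] y [-0.791  0.586  0.176] j [-0.084  0.14  -0.145  1.117  0.547 -0.92 ] F [ 0.1 -0.6 -0.1] w 0.0003
row x8 [0.0058, 0.0052, -0.0051, 0.1022, -0.0779, 0.1378]
```

Emit:
move_arm --moves '[[[0.006, 0.005, -0.005, 0.103, -0.078, 0.138, 1], [0.006, 0.005, -0.005, 0.103, -0.078, 0.138, 1], [0.006, 0.005, -0.005, 0.103, -0.078, 0.138, 1], [0.006, 0.005, -0.005, 0.103, -0.078, 0.138, 1], [0.006, 0.005, -0.005, 0.103, -0.078, 0.138, 1], [0.006, 0.005, -0.005, 0.103, -0.078, 0.138, 1], [0.006, 0.005, -0.005, 0.103, -0.078, 0.138, 1], [0.006, 0.005, -0.005, 0.103, -0.078, 0.138, 1]]]'

```text
clock: 2.82
eef_pos: [0.5399, 0.1272, 0.2609]
tool_rot: [0.618, -0.597, -0.358, -0.365]
ft_force: [-0.5, 0.0, 0.1]
grip_width: -0.0004
```

```bash
python3 -c "
from h import *
st();tgt([.54,.13,.26],RP,1);tgt([.54,.17,.105],RP,8)
shot('wrist','w1');shot('side','s1')"
```

```text
t 2.82 p [0.5399 0.1272 0.2609] z [-0.007  0.879 -0.477] y [-1.    -0.02  -0.023] j [-0.235  0.527  0.045  1.507  1.022 -2.077] F [-0.5  0.   0.1] w -0.0004
row x1 [0.0001, 0.0056, -0.0018, -0.0516, 0.0432, -0.0394]
row x8 [0.0, 0.0107, -0.039, -0.0064, 0.0054, -0.0049]
```

View pics/w1.png

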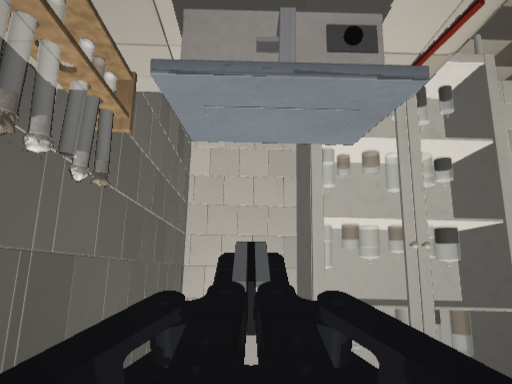

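View pics/s1.png

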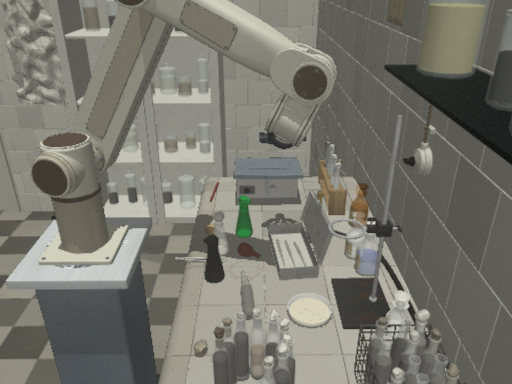

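```bash
python3 - <<'E'
from h import *
w=cloud(load('w1'))
for u,v in [(281,30),(285,30),(288,30),(293,30),(297,30),(287,12),(287,55),(258,45),(265,45),(276,45),(230,30),(155,70),(290,66),(427,72),(270,40),(270,50)]: print(u,v,w[v,u].round(4))
E
```

```text
281 30 [0.5172 0.2356 0.0597]
285 30 [0.5138 0.236  0.0593]
288 30 [0.5111 0.237  0.0584]
293 30 [0.507  0.2356 0.0593]
297 30 [0.4967 0.2792 0.0251]
287 12 [0.5125 0.2329 0.0442]
287 55 [0.5118 0.2381 0.0817]
258 45 [0.5356 0.2684 0.0513]
265 45 [0.529  0.2669 0.052 ]
276 45 [0.5187 0.2665 0.052 ]
230 30 [0.5633 0.2789 0.028 ]
155 70 [0.6169 0.2226 0.1093]
290 66 [0.5117 0.2196 0.104 ]
427 72 [0.405  0.218  0.1063]
270 40 [0.5248 0.2602 0.0515]
270 50 [0.5238 0.2735 0.0525]
```

```bash
python3 -c "
from h import *
tgt([.543,.152,.114],RP,8)"
```

```text
row x8 [0.0007, 0.0063, -0.0355, -0.0062, 0.0021, -0.0042]
```

Emit:
move_arm --moves '[[[0.001, 0.006, -0.036, -0.006, 0.005, -0.005, 1], [0.001, 0.006, -0.036, -0.006, 0.005, -0.005, 1], [0.001, 0.006, -0.036, -0.006, 0.005, -0.005, 1], [0.001, 0.006, -0.036, -0.006, 0.005, -0.005, 1], [0.001, 0.006, -0.036, -0.006, 0.005, -0.005, 1], [0.001, 0.006, -0.036, -0.006, 0.005, -0.005, 1], [0.001, 0.006, -0.036, -0.006, 0.005, -0.005, 1], [0.001, 0.006, -0.036, -0.006, 0.005, -0.005, 1]]]'

```text
clock: 3.58
eef_pos: [0.5476, 0.1505, 0.1144]
tool_rot: [-0.606, 0.625, 0.347, 0.349]
ft_force: [0.4, -0.6, -0.4]
grip_width: -0.0002
```

```bash
python3 -c "
from h import *
st();tgt([.543,.2385,.0635],RP,8)
shot('wrist','w2');shot('side','s2')"
```

```text
t 3.58 p [0.5476 0.1505 0.1144] z [ 0.015  0.857 -0.515] y [-1.     0.025  0.011] j [-0.182  0.646 -0.141  1.049  1.007 -1.869] F [ 0.4 -0.6 -0.4] w -0.0002
row x8 [-0.0012, 0.022, -0.0127, 0.0042, -0.0027, 0.0059]
```

View pics/w2.png

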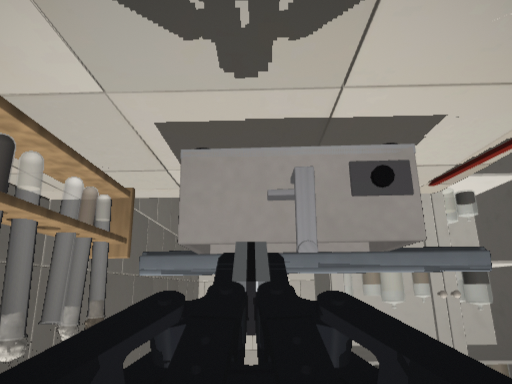

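View pics/s2.png

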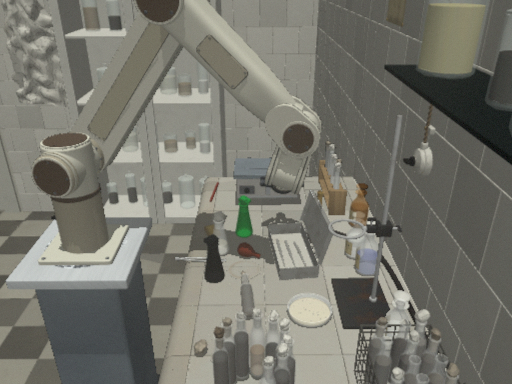

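```bash
python3 - <<'E'
from h import *
c=load('w2');w=cloud(c); print(c['extrinsics'].round(3))
for u,v in [(238,246),(250,246),(264,246),(238,270),(264,270),(222,262),(283,262),(305,200),(305,235),(315,200),(297,200),(283,195),(300,256),(350,258)]: print(u,v,w[v,u].round(4))
E
```

```text
[[-1.     0.017  0.02   0.545]
 [ 0.024  0.252  0.967  0.001]
 [ 0.011  0.968 -0.252  0.121]
 [ 0.     0.     0.     1.   ]]
238 246 [0.5536 0.1488 0.1039]
250 246 [0.5485 0.1488 0.104 ]
264 246 [0.5426 0.148  0.1041]
238 270 [0.5525 0.13   0.1148]
264 270 [0.5431 0.1297 0.1149]
222 262 [0.5599 0.144  0.1109]
283 262 [0.535  0.1448 0.1111]
305 200 [0.512  0.2358 0.0626]
305 235 [0.513  0.2378 0.0868]
315 200 [0.4977 0.279  0.052 ]
297 200 [0.5175 0.2365 0.0623]
283 195 [0.5252 0.2612 0.052 ]
300 256 [0.5192 0.2199 0.1025]
350 258 [0.4885 0.2193 0.1042]
```

Emit:
move_arm --moves '[[[-0.001, 0.022, -0.0128, 0.004, -0.003, 0.006, 1], [-0.001, 0.022, -0.0128, 0.004, -0.003, 0.006, 1], [-0.001, 0.022, -0.0128, 0.004, -0.003, 0.006, 1], [-0.001, 0.022, -0.0128, 0.004, -0.003, 0.006, 1], [-0.001, 0.022, -0.0128, 0.004, -0.003, 0.006, 1], [-0.001, 0.022, -0.0128, 0.004, -0.003, 0.006, 1], [-0.001, 0.022, -0.0128, 0.004, -0.003, 0.006, 1]]]'

```text
clock: 4.27
eef_pos: [0.5484, 0.2282, 0.0814]
tool_rot: [-0.61, 0.617, 0.347, 0.356]
ft_force: [0.3, -0.5, -0.4]
grip_width: 0.0
```

```bash
python3 -c "
from h import *
st();tgt([.543,.2385,.0635],RP,2)
shot('wrist','w3')"
```

```text
t 4.27 p [0.5484 0.2282 0.0814] z [ 0.016  0.863 -0.505] y [-1.     0.015 -0.007] j [-0.044  0.653 -0.249  0.712  1.041 -1.629] F [ 0.3 -0.5 -0.4] w 0.0
row x2 [-0.0054, 0.0103, -0.0179, 0.0059, 0.0063, 0.0145]
```

View pics/w3.png

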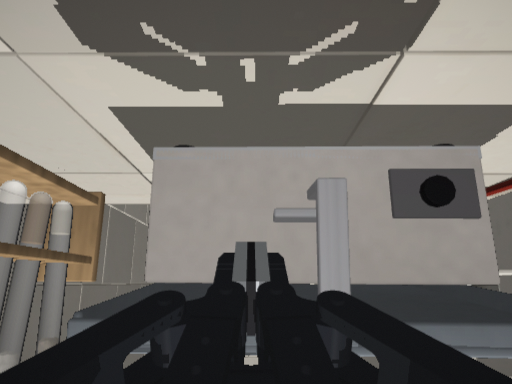

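Emit:
move_arm --moves '[[[-0.002, 0.003, -0.018, 0.005, 0.005, 0.01, 1], [-0.003, 0.008, -0.016, 0.003, 0.003, 0.01, 1], [-0.003, 0.01, -0.004, 0, 0, 0, 1]]]'

```text
clock: 4.57
eef_pos: [0.5453, 0.2403, 0.0649]
tool_rot: [0.613, -0.613, -0.35, -0.355]
ft_force: [0.5, -0.3, -0.7]
grip_width: 0.0004
```

```bash
python3 -c "
from h import *
st();tgt([.543,.2385,.0635],RP,1)
shot('wrist','w4')"
```

```text
t 4.57 p [0.5453 0.2403 0.0649] z [ 0.007  0.865 -0.502] y [-1.     0.004 -0.007] j [-0.023  0.678 -0.263  0.657  1.045 -1.61 ] F [ 0.5 -0.3 -0.7] w 0.0004
row x1 [-0.0046, -0.0035, -0.0029, 0.0047, 0.0127, 0.0071]
```

View pics/w4.png

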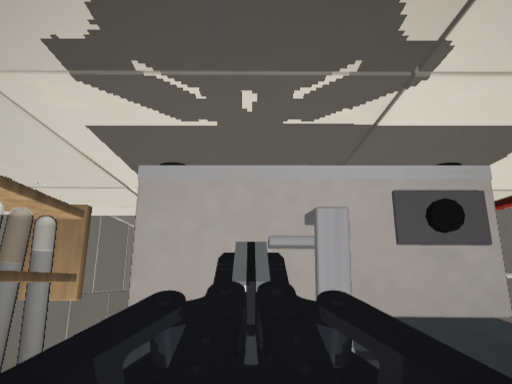

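Emit:
move_arm --moves '[[[-0.008, -0.001, 0, 0, 0, 0, 1], [-0.008, 0, 0, 0, 0, 0, 1], [-0.008, 0, 0, 0, 0, 0, 1], [-0.008, 0, 0, 0, 0, 0, 1], [-0.008, 0, 0, 0, 0, 0, 1]]]'

```text
clock: 5.03
eef_pos: [0.5253, 0.2393, 0.0651]
tool_rot: [0.613, -0.613, -0.349, -0.356]
ft_force: [5.1, 2.3, -3.4]
grip_width: -0.0002
```

```bash
python3 -c "
from h import *
st();tgt([.522,.2385,.0635],RP,1)
shot('wrist','w5')"
```

```text
t 5.03 p [0.5253 0.2393 0.0651] z [ 0.009  0.864 -0.503] y [-1.     0.005 -0.01 ] j [-0.026  0.651 -0.323  0.622  1.043 -1.612] F [ 5.1  2.3 -3.4] w -0.0002
row x1 [-0.0067, -0.0017, -0.0033, 0.0071, 0.0189, 0.0095]
```

View pics/w5.png

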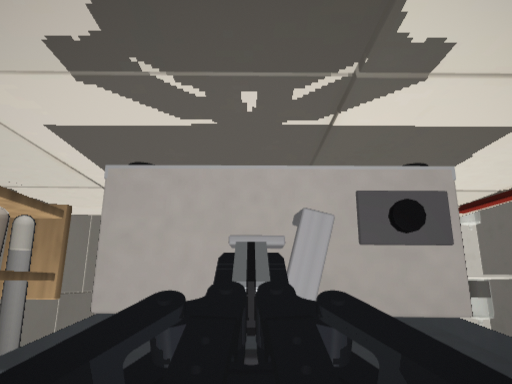

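Emit:
move_arm --moves '[[[-0.007, 0, 0, 0, 0, 0, 1], [-0.006, 0, 0, 0, 0, 0, 1], [0, 0, 0.01, 0, 0, 0, 1], [0, 0, 0.01, 0, 0, 0, 1]]]'

```text
clock: 5.42
eef_pos: [0.5215, 0.2379, 0.0742]
tool_rot: [0.615, -0.613, -0.344, -0.357]
ft_force: [5.9, 2.9, -5.5]
grip_width: -0.0002
```

```bash
python3 -c "
from h import *
st()
shot('wrist','w6')"
```

```text
t 5.42 p [0.5215 0.2379 0.0742] z [ 0.014  0.862 -0.507] y [-1.     0.006 -0.018] j [-0.027  0.626 -0.336  0.627  1.039 -1.613] F [ 5.9  2.9 -5.5] w -0.0002
```

View pics/w6.png

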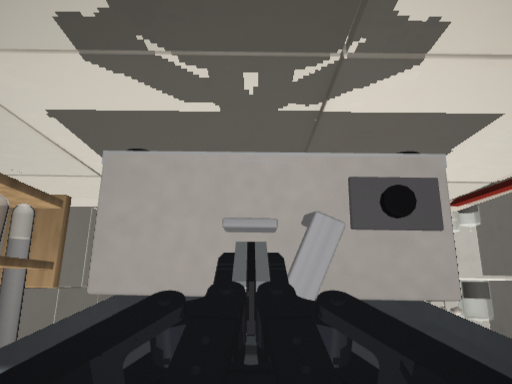

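Emit:
move_arm --moves '[[[-0.001, 0.0, 0.012, 0, 0, 0, 1], [-0.001, 0, 0.012, 0, 0, 0, 1]]]'

```text
clock: 5.63
eef_pos: [0.5225, 0.2368, 0.0856]
tool_rot: [0.617, -0.613, -0.341, -0.357]
ft_force: [5.8, 1.2, -5.3]
grip_width: -0.0001
```

```bash
python3 -c "
from h import *
st()
shot('wrist','w7')"
```

```text
t 5.63 p [0.5225 0.2368 0.0856] z [ 0.017  0.859 -0.511] y [-1.     0.006 -0.022] j [-0.028  0.604 -0.331  0.65   1.034 -1.613] F [ 5.8  1.2 -5.3] w -0.0001
```

View pics/w7.png

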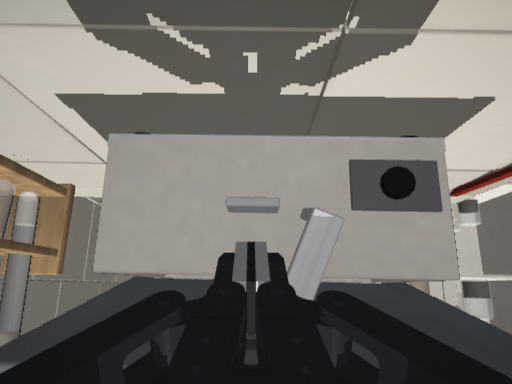

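Emit:
move_arm --moves '[[[-0.004, 0.001, 0.014, 0, 0, 0, 1], [-0.003, 0.001, 0.014, 0, 0, 0, 1], [-0.003, 0.001, 0.014, 0, 0, 0, 1], [-0.003, 0.001, 0.014, 0, 0, 0, 1]]]'

```text
clock: 6.02
eef_pos: [0.5205, 0.2364, 0.1125]
tool_rot: [0.619, -0.613, -0.335, -0.358]
ft_force: [7.2, 4.3, -5.9]
grip_width: -0.0002
```

```bash
python3 -c "
from h import *
st()
shot('wrist','w8');shot('top','t8')
w=cloud(load('t8'))
m=(w[...,2]>.08)&(w[...,2]<.2)&(w[...,0]>.5)&(w[...,0]<.64)&(w[...,1]>.27)&(w[...,1]<.4)
P=w[m];A=np.c_[P[:,:2],np.ones(len(P))]; k=np.linalg.lstsq(A,P[:,2],rcond=None)[0];print(k,(P[:,2]-A@k).std())"
```

```text
t 6.02 p [0.5205 0.2364 0.1125] z [ 0.024  0.854 -0.52 ] y [-0.999  0.008 -0.032] j [-0.026  0.548 -0.329  0.691  1.024 -1.606] F [ 7.2  4.3 -5.9] w -0.0002
[-0.0066601  -0.36353439  0.248111  ] 0.0018452453421648788
```

View pics/w8.png

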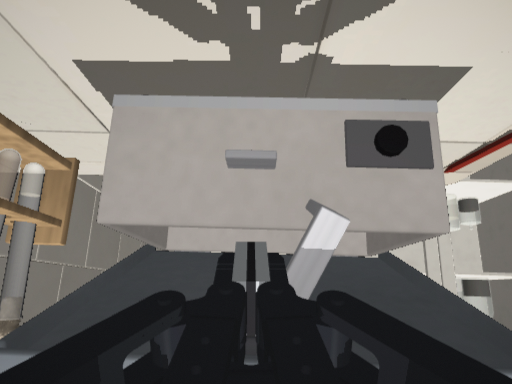

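```bash
python3 - <<'E'
import numpy as np
H=np.array([.421,.086]); d=np.array([.866,-.5]); prev=np.array([.2364,.1125])
for th,r in [(.35,.185),(.45,.18),(.55,.175),(.7,.172),(.85,.17),(1.0,.17),(1.15,.17),(1.3,.17),(1.45,.17),(1.6,.17),(1.7,.17)]:
    n=-np.array([np.sin(th),np.cos(th)]); s=.011*(.5*np.sin(th)+.866*np.cos(th))
    tip=H+r*np.array([-np.cos(th),np.sin(th)])+n*s; t=tip-.011*d
    print(th,t.round(4),((t-prev)/.5).round(3)); prev=t
E
```

```text
0.35 [0.234  0.1448] [-0.005  0.065]
0.45 [0.2446 0.1599] [0.021 0.03 ]
0.55 [0.2565 0.1736] [0.024 0.027]
0.7 [0.2729 0.194 ] [0.033 0.041]
0.85 [0.2914 0.2123] [0.037 0.037]
1.0 [0.3114 0.2293] [0.04  0.034]
1.15 [0.3339 0.243 ] [0.045 0.028]
1.3 [0.3584 0.2532] [0.049 0.02 ]
1.45 [0.3844 0.2595] [0.052 0.013]
1.6 [0.4112 0.2616] [0.054 0.004]
1.7 [0.4292 0.2606] [ 0.036 -0.002]
```

Emit:
move_arm --moves '[[[0.012, 0, 0, -0.01, 0, 0, 1], [0.015, 0, 0, -0.01, 0, 0, 1], [0.015, 0, 0, -0.01, 0, 0, 1], [0.01, 0, 0.01, 0, 0, 0, 1], [0, 0, 0.02, 0, 0, 0, 1], [0, 0, 0.02, 0, 0, 0, 1]]]'

```text
clock: 6.62
eef_pos: [0.5472, 0.2363, 0.138]
tool_rot: [0.622, -0.617, -0.331, -0.351]
ft_force: [0.1, -0.1, -4.8]
grip_width: -0.0002
```

```bash
cat >> h.py <<'E'
def lid(tag):
    shot('top',tag); w=cloud(load(tag))
    m=(w[...,2]>.095)&(w[...,2]<.35)&(w[...,0]>.41)&(w[...,0]<.49)&(w[...,1]>.2)&(w[...,1]<.41)
    P=w[m];A=np.c_[P[:,:2],np.ones(len(P))]; k=np.linalg.lstsq(A,P[:,2],rcond=None)[0];print('lid',len(P),k.round(3),np.arctan(-k[1]).round(3),(P[:,2]-A@k).std().round(4))
E
python3 -c "
from h import *
st();lid('t9')
shot('wrist','w9')"
```

```text
t 6.62 p [0.5472 0.2363 0.138 ] z [ 0.021  0.845 -0.534] y [-1.     0.008 -0.027] j [-0.02   0.543 -0.231  0.79   1.007 -1.594] F [ 0.1 -0.1 -4.8] w -0.0002
lid 2160 [ 0.016 -0.397  0.251] 0.377 0.0022
```

View pics/w9.png

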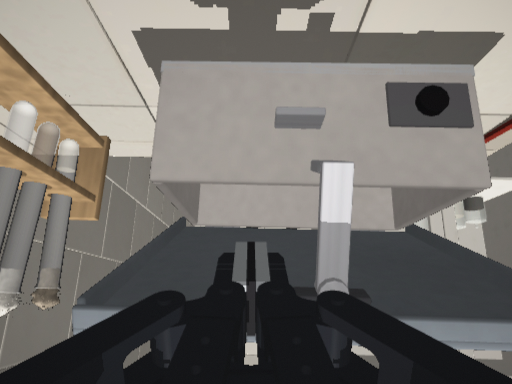

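Emit:
move_arm --moves '[[[0, 0.007, 0.02, -0.03, 0, 0, 1], [0, 0.01, 0.02, 0, 0, 0, 1], [0, 0.011, 0.018, 0, 0, 0, 1], [0, 0.012, 0.018, 0, 0, 0, 1], [0, 0.014, 0.018, 0, 0, 0, 1], [0, 0.016, 0.02, 0, 0, 0, 1], [0, 0.016, 0.02, 0, 0, 0, 1]]]'

```text
clock: 7.3
eef_pos: [0.5458, 0.2779, 0.2088]
tool_rot: [-0.623, 0.624, 0.323, 0.343]
ft_force: [2.0, 0.1, -6.0]
grip_width: -0.0003
```

```bash
python3 -c "
from h import *
st();lid('t10')
shot('wrist','w10')"
```

```text
t 7.3 p [0.5458 0.2779 0.2088] z [ 0.025  0.831 -0.556] y [-1.     0.015 -0.024] j [ 0.065  0.42  -0.196  0.814  0.975 -1.429] F [ 2.   0.1 -6. ] w -0.0003
lid 1520 [-0.054 -0.904  0.506] 0.735 0.0082
```

View pics/w10.png

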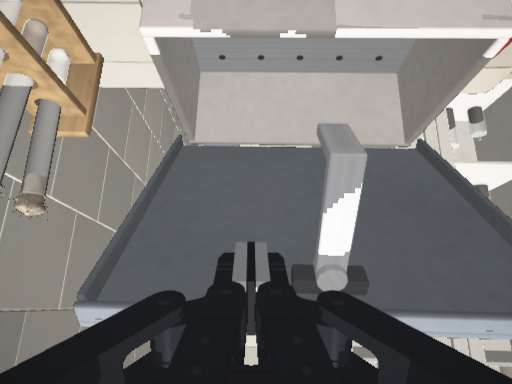

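Emit:
move_arm --moves '[[[0, 0.017, 0.019, 0.02, 0, 0, 1], [0, 0.018, 0.018, 0.02, 0, 0, 1], [0, 0.019, 0.018, 0.02, 0, 0, 1], [0, 0.02, 0.017, 0.02, 0, 0, 1], [0, 0.02, 0.016, 0.02, 0, 0, 1], [0, 0.022, 0.014, 0.02, 0, 0, 1], [0, 0.022, 0.013, 0.02, 0, 0, 1]]]'

```text
clock: 7.98
eef_pos: [0.5427, 0.3459, 0.2581]
tool_rot: [-0.61, 0.618, 0.344, 0.358]
ft_force: [2.5, -1.6, -7.6]
grip_width: 0.0001
```

```bash
python3 -c "
from h import *
st();lid('t11')
shot('wrist','w11')"
```

```text
t 7.98 p [0.5427 0.3459 0.2581] z [ 0.023  0.861 -0.508] y [-1.     0.021 -0.011] j [ 0.174  0.362 -0.193  0.689  1.005 -1.202] F [ 2.5 -1.6 -7.6] w 0.0001
lid 378 [-0.175 -0.78   0.617] 0.663 0.0212
```

View pics/w11.png

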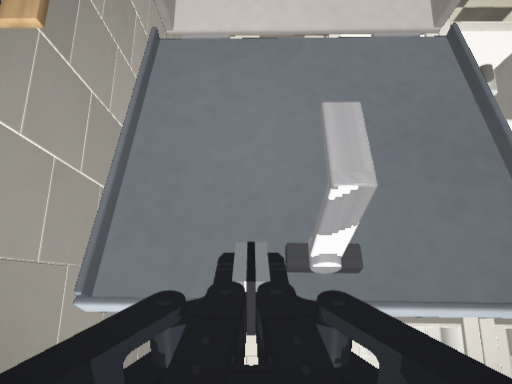

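Emit:
move_arm --moves '[[[0, 0.024, 0.008, 0, 0, 0, 1], [0, 0.025, 0.006, 0, 0, 0, 1], [0, 0.026, 0.004, 0, 0, 0, 1], [0, 0.026, 0.002, 0, 0, 0, 1], [0, 0.026, 0, 0, 0, 0, 1]]]'

```text
clock: 8.5
eef_pos: [0.5411, 0.4071, 0.2687]
tool_rot: [-0.607, 0.62, 0.346, 0.357]
ft_force: [0.5, -3.0, -1.7]
grip_width: 0.0001
```

```bash
cat >> h.py <<'E'
def lidw(tag):
    c=shot('wrist',tag); w=cloud(c)
    m=np.zeros(w.shape[:2],bool); m[100:220,170:300]=1
    P=w[m]; c0=np.nanmean(P,0); n=np.linalg.svd((P-c0)[::5])[2][2]; n=n if n[1]<0 else -n
    print('lid angle',np.arctan2(-n[1],-n[2]),'c',c0.round(3),'n',n.round(3))
E
python3 -c "
from h import *
st();lidw('w12')"
```

```text
t 8.5 p [0.5411 0.4071 0.2687] z [ 0.022  0.862 -0.506] y [-1.     0.023 -0.005] j [ 0.282  0.355 -0.192  0.547  0.965 -1.015] F [ 0.5 -3.  -1.7] w 0.0001Traceback (most recent call last):
  File "<string>", line 3, in <module>
    st();lidw('w12')
         ~~~~^^^^^^^
  File "h.py", line 30, in lidw
    P=w[m]; c0=np.nanmean(P,0); n=np.linalg.svd((P-c0)[::5])[2][2]; n=n if n[1]<0 else -n
                                  ~~~~~~~~~~~~~^^^^^^^^^^^^^
    u, s, vh = gufunc(a, signature=signature)
               ~~~~~~^^^^^^^^^^^^^^^^^^^^^^^^
    raise LinAlgError("SVD did not converge")
numpy.linalg.LinAlgError: SVD did not converge
```

View pics/w12.png

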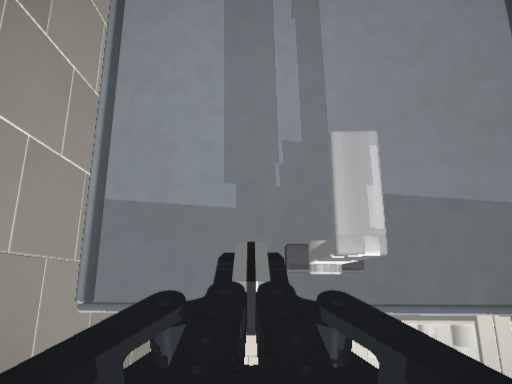

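```bash
sed -i 's/P=w\[m\]; c0=/P=w[m]; P=P[~np.isnan(P[:,0])]; c0=/; s/svd((P-c0)\[::5\])/svd((P-c0)[::5],full_matrices=False)/' h.py; python3 -c "
from h import *
lidw('w13')"
```

```text
lid angle 1.5935622052622145 c [0.55  0.422 0.214] n [ 0.013 -1.     0.023]
```

Emit:
move_arm --moves '[[[0, 0.022, 0, 0, 0, 0, 1], [0, 0.02, 0, 0, 0, 0, 1]]]'

```text
clock: 8.77
eef_pos: [0.5406, 0.4273, 0.2697]
tool_rot: [-0.607, 0.619, 0.347, 0.357]
ft_force: [0.0, -3.3, -2.2]
grip_width: 0.0002
```

```bash
python3 -c "
from h import *
st();lidw('w14')"
```

```text
t 8.77 p [0.5406 0.4273 0.2697] z [ 0.021  0.863 -0.504] y [-1.     0.022 -0.004] j [ 0.316  0.36  -0.189  0.503  0.951 -0.963] F [ 0.  -3.3 -2.2] w 0.0002
lid angle 1.6912969962018276 c [0.55  0.435 0.217] n [ 0.013 -0.993  0.12 ]
```

Emit:
move_arm --moves '[[[0, 0.018, 0, 0, 0, 0, 1], [0, 0.016, -0.002, 0, 0, 0, 1]]]'

```text
clock: 8.98
eef_pos: [0.5406, 0.4448, 0.269]
tool_rot: [-0.607, 0.619, 0.347, 0.357]
ft_force: [-0.8, -3.6, -1.1]
grip_width: -0.0
```

```bash
python3 -c "
from h import *
st();lidw('w15')"
```

```text
t 8.98 p [0.5406 0.4448 0.269 ] z [ 0.021  0.864 -0.503] y [-1.     0.022 -0.004] j [ 0.345  0.367 -0.185  0.464  0.937 -0.92 ] F [-0.8 -3.6 -1.1] w -0.0
lid angle 1.7821453162912508 c [0.549 0.448 0.218] n [ 0.013 -0.978  0.21 ]
```

View pics/w15.png

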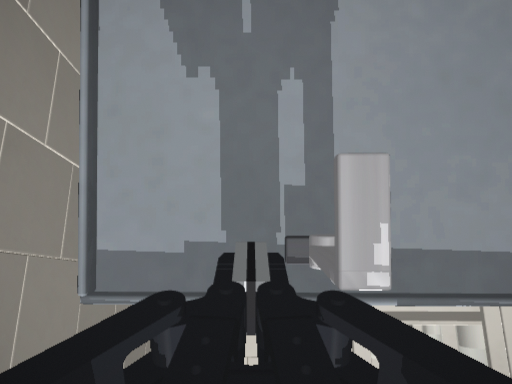

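Emit:
move_arm --moves '[[[0.005, -0.05, 0.004, 0, 0, 0, 1], [0.005, -0.075, 0.01, 0, 0, 0, 1], [0.003, -0.075, 0.01, 0, 0, 0, 1], [0, -0.075, 0.01, 0, 0, 0, 1], [0, -0.075, 0.01, 0, 0, 0, 1], [0, -0.075, 0.01, 0, 0, 0, 1], [-0.01, -0.07, 0.01, 0, 0, 0, 1], [-0.01, -0.07, 0.01, 0, 0, 0, 1]]]'

```text
clock: 9.7
eef_pos: [0.5326, 0.1652, 0.3151]
tool_rot: [0.616, -0.604, -0.351, -0.364]
ft_force: [1.3, -0.4, -0.8]
grip_width: 0.0001
```

```bash
python3 -c "
from h import *
st();lid('t16')
D=orient([0,0,-1],[-.243,.97,0])
tgt([.48,.1,.30],D,16)"; python3 - <<'E'
import cv2
a=cv2.imread('pics/t16.png'); cv2.imwrite('pics/t16b.png',cv2.resize(a[90:270,100:320],None,fx=3,fy=3))
E
```

```text
t 9.7 p [0.5326 0.1652 0.3151] z [ 0.008  0.872 -0.489] y [-1.    -0.004 -0.024] j [-0.168  0.414  0.037  1.468  1.038 -1.915] F [ 1.3 -0.4 -0.8] w 0.0001
lid 0 [0. 0. 0.] -0.0 nan
row x16 [-0.0067, -0.0075, -0.0019, -0.1051, 0.0854, -0.1434]
  ret = _var(a, axis=axis, dtype=dtype, out=out, ddof=ddof,
  arrmean = um.true_divide(arrmean, div, out=arrmean,
  ret = ret.dtype.type(ret / rcount)
```

View pics/t16b.png

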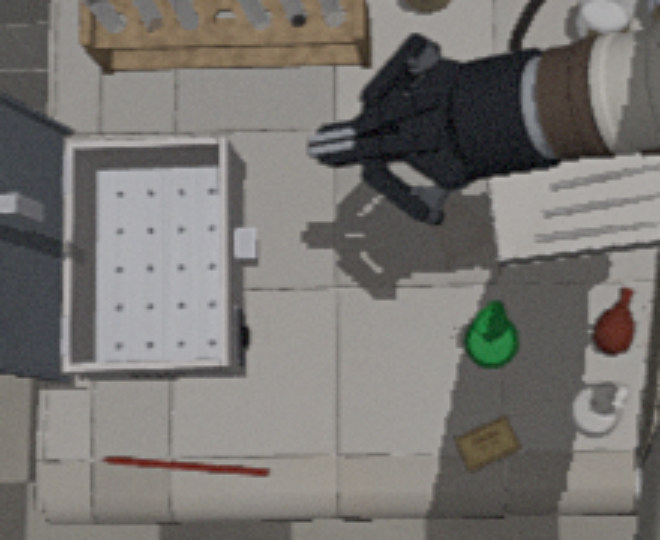

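```bash
python3 - <<'E'
from h import *
w=cloud(load('t16'))
m=(w[...,2]>.075)&(w[...,2]<.095)&(w[...,0]>.38)&(w[...,0]<.64)&(w[...,1]>.25)&(w[...,1]<.445)
P=w[m]; R=cv2.minAreaRect((P[:,:2]*1000).astype(np.float32)); print('rim',len(P),R, np.median(P,0))
m=(w[...,2]>.004)&(w[...,2]<.025)&(w[...,0]>.38)&(w[...,0]<.64)&(w[...,1]>.26)&(w[...,1]<.43)
P=w[m]; print('floor',len(P),P.min(0),P.max(0),np.median(P,0))
E
```

```text
rim 1012 ((506.8002624511719, 351.27703857421875), (216.27540588378906, 144.93576049804688), 0.8897415995597839) [0.50801157 0.38732593 0.0852664 ]
floor 2885 [0.38102393 0.26494431 0.00400227] [0.63885482 0.4272693  0.02494001] [0.51031858 0.35786513 0.01164277]
```

Emit:
move_arm --moves '[[[-0.007, -0.008, -0.002, -0.105, 0.085, -0.143, 1], [-0.007, -0.008, -0.002, -0.105, 0.085, -0.143, 1], [-0.007, -0.008, -0.002, -0.105, 0.085, -0.143, 1], [-0.007, -0.008, -0.002, -0.105, 0.085, -0.143, 1], [-0.007, -0.008, -0.002, -0.105, 0.085, -0.143, 1], [-0.007, -0.008, -0.002, -0.105, 0.085, -0.143, 1], [-0.007, -0.008, -0.002, -0.105, 0.085, -0.143, 1], [-0.007, -0.008, -0.002, -0.105, 0.085, -0.143, 1]]]'

```text
clock: 10.42
eef_pos: [0.5128, 0.1211, 0.3094]
tool_rot: [-0.383, 0.883, 0.181, 0.203]
ft_force: [-0.0, 0.6, -1.0]
grip_width: -0.0001
```

Emit:
move_arm --moves '[[[-0.007, -0.008, -0.002, -0.105, 0.085, -0.143, 0.5], [-0.007, -0.008, -0.002, -0.105, 0.085, -0.143, 0.2], [-0.007, -0.008, -0.002, -0.105, 0.085, -0.143, -0.2], [-0.007, -0.008, -0.002, -0.105, 0.085, -0.143, -0.4], [-0.007, -0.008, -0.002, -0.105, 0.085, -0.143, -0.4], [-0.007, -0.008, -0.002, -0.105, 0.085, -0.143, -0.4], [-0.007, -0.008, -0.002, -0.105, 0.085, -0.143, -0.4]]]'

```text
clock: 11.0
eef_pos: [0.4894, 0.0982, 0.3132]
tool_rot: [-0.133, 0.99, 0.003, 0.036]
ft_force: [0.3, -0.3, 0.4]
grip_width: 0.0602
```

```bash
cat >> h.py <<'E'
B=np.array([.448,-.251]); RB=orient([0,0,-1],[.9954,.0956,0])
E
python3 -c "
from h import *
st()
tgt([.448,-.251,.25],RB,16)"
```

```text
t 11.0 p [0.4894 0.0982 0.3132] z [ 0.071  0.016 -0.997] y [-0.265  0.964 -0.004] j [ 1.970e-01  1.620e-01  8.700e-02  1.423e+00  1.000e-03 -7.100e-02] F [ 0.3 -0.3  0.4] w 0.0602
row x16 [-0.0052, -0.0436, -0.0079, 0.0061, 0.0079, -0.208]
```

Emit:
move_arm --moves '[[[-0.005, -0.044, -0.006, 0.006, 0.008, -0.2, -0.4], [-0.005, -0.044, -0.006, 0.006, 0.008, -0.2, -0.4], [-0.005, -0.044, -0.006, 0.006, 0.008, -0.2, -0.4], [-0.005, -0.044, -0.006, 0.006, 0.008, -0.2, -0.4], [-0.005, -0.044, -0.006, 0.006, 0.008, -0.2, -0.4], [-0.005, -0.044, -0.006, 0.006, 0.008, -0.2, -0.4], [-0.005, -0.044, -0.006, 0.006, 0.008, -0.2, -0.4], [-0.005, -0.044, -0.006, 0.006, 0.008, -0.2, -0.4]]]'

```text
clock: 11.67
eef_pos: [0.476, -0.0688, 0.2929]
tool_rot: [0.292, 0.956, 0.01, 0.029]
ft_force: [0.3, 0.2, -0.2]
grip_width: 0.0595
```

```bash
python3 -c "
from h import *
st()
tgt([.448,-.251,.22],RB,8)"
```

```text
t 11.67 p [ 0.476  -0.0688  0.2929] z [ 0.062  0.002 -0.998] y [0.557 0.83  0.036] j [-0.15   0.138  0.007  1.379  0.011  0.442] F [ 0.3  0.2 -0.2] w 0.0595
row x8 [-0.007, -0.0456, -0.0182, 0.0061, 0.014, -0.2107]
```

Emit:
move_arm --moves '[[[-0.007, -0.046, -0.018, 0.006, 0.014, -0.211, -0.4], [-0.007, -0.046, -0.018, 0.006, 0.014, -0.211, -0.4], [-0.007, -0.046, -0.018, 0.006, 0.014, -0.211, -0.4], [-0.007, -0.046, -0.018, 0.006, 0.014, -0.211, -0.4], [-0.007, -0.046, -0.018, 0.006, 0.014, -0.211, -0.4], [-0.007, -0.046, -0.018, 0.006, 0.014, -0.211, -0.4], [-0.007, -0.046, -0.018, 0.006, 0.014, -0.211, -0.4], [-0.007, -0.046, -0.018, 0.006, 0.014, -0.211, -0.4]]]'

```text
clock: 12.33
eef_pos: [0.4558, -0.2565, 0.2246]
tool_rot: [0.688, 0.726, 0.007, 0.012]
ft_force: [0.6, 0.7, 0.7]
grip_width: 0.0596
```

```bash
python3 -c "
from h import *
st()
tgt([.448,-.251,.15],RB,4)
c=shot('wrist','w20')
w=cloud(c)
m=(w[...,2]>.012)&(w[...,2]<.036)&(w[...,0]>.40)&(w[...,0]<.5)&(w[...,1]>-.36)&(w[...,1]<-.1)
Q=w[m]; print(len(Q),cv2.minAreaRect((Q[:,:2]*1000).astype(np.float32)))
for y in np.arange(-.34,-.13,.02):
  i=abs(Q[:,1]-y)<.005
  if i.sum()>5: print(y.round(2),i.sum(),Q[i][:,0].min().round(4),Q[i][:,0].max().round(4),np.percentile(Q[i][:,2],95).round(4))
"
```

```text
t 12.33 p [ 0.4558 -0.2565  0.2246] z [ 0.027 -0.006 -1.   ] y [0.998 0.053 0.027] j [-0.517  0.274  0.003  1.273  0.008  1.001] F [0.6 0.7 0.7] w 0.0596
row x4 [-0.0039, 0.0027, -0.0373, 0.0024, 0.0129, 0.0204]
3869 ((448.8497009277344, -227.59027099609375), (28.621389389038086, 155.9318084716797), 5.494177341461182)
-0.3 175 0.4412 0.4692 0.0293
-0.28 271 0.4395 0.4684 0.0294
-0.26 291 0.4378 0.4661 0.0297
-0.24 293 0.4362 0.464 0.0297
-0.22 311 0.4346 0.4619 0.0298
-0.2 244 0.4351 0.459 0.0266
-0.18 202 0.436 0.4523 0.0237
-0.16 185 0.4322 0.4513 0.024
```

View pics/w20.png

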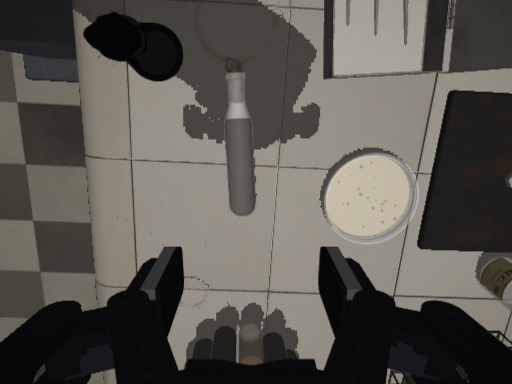

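```bash
python3 -c "
from h import *
tgt([.451,-.249,.09],RB,8)"
```

```text
row x8 [-0.001, 0.0027, -0.0331, 0.0017, 0.0057, 0.012]
```

Emit:
move_arm --moves '[[[-0.001, 0.002, -0.034, 0.001, 0.006, 0.01, -0.25], [-0.001, 0.002, -0.034, 0.001, 0.006, 0.01, -0.25], [-0.001, 0.002, -0.034, 0.001, 0.006, 0.01, -0.25], [-0.001, 0.002, -0.034, 0.001, 0.006, 0.01, -0.25], [-0.001, 0.002, -0.034, 0.001, 0.006, 0.01, -0.25], [-0.001, 0.002, -0.034, 0.001, 0.006, 0.01, -0.25], [-0.001, 0.002, -0.034, 0.001, 0.006, 0.01, -0.25], [-0.001, 0.002, -0.034, 0.001, 0.006, 0.01, -0.25]]]'

```text
clock: 13.05
eef_pos: [0.4623, -0.2531, 0.0881]
tool_rot: [0.675, 0.738, 0.009, 0.012]
ft_force: [0.6, -0.4, 0.1]
grip_width: 0.0533
```

```bash
python3 -c "
from h import *
st()
tgt([.451,-.249,.014],RB,8)"
```

```text
t 13.05 p [ 0.4623 -0.2531  0.0881] z [ 0.029 -0.003 -1.   ] y [0.996 0.089 0.029] j [-0.508  0.393 -0.207  0.944  0.012  0.975] F [ 0.6 -0.4  0.1] w 0.0533
row x8 [-0.0028, 0.001, -0.0185, 0.0006, 0.007, 0.0017]
```

Emit:
move_arm --moves '[[[-0.02, 0.004, -0.005, 0, 0.02, 0, -0.25], [-0.003, 0.002, -0.02, 0, 0.015, 0, -0.25], [-0.003, 0.002, -0.02, 0, 0.015, 0, -0.25], [-0.003, 0.002, -0.02, 0, 0.01, 0, -0.25]]]'

```text
clock: 13.38
eef_pos: [0.449, -0.2462, 0.0543]
tool_rot: [0.674, 0.739, -0.0, 0.0]
ft_force: [0.3, -0.5, 0.1]
grip_width: 0.0536
```

```bash
python3 -c "
from h import *
st()
tgt([.451,-.249,.014],RB,4)"
```

```text
t 13.38 p [ 0.449  -0.2462  0.0543] z [ 0.    -0.001 -1.   ] y [0.996 0.091 0.   ] j [-0.501  0.426 -0.26   0.884 -0.001  0.978] F [ 0.3 -0.5  0.1] w 0.0536
row x4 [0.001, -0.0014, -0.0201, 0.0004, 0.0002, 0.0022]
```

Emit:
move_arm --moves '[[[0, -0.001, -0.02, 0, 0, 0, -0.25], [0, -0.001, -0.02, 0, 0, 0, -0.25], [0, -0.001, -0.018, 0, 0, 0, -0.25], [0, 0, -0.014, 0, 0, 0, -0.25]]]'

```text
clock: 13.72
eef_pos: [0.4506, -0.2478, 0.0158]
tool_rot: [0.674, 0.739, 0.0, 0.002]
ft_force: [-0.2, -0.0, -0.0]
grip_width: 0.0534
```

```bash
python3 -c "
from h import *
st()
tgt([.451,-.249,.013],RB,1)
shot('wrist','w21')"
```

```text
t 13.72 p [ 0.4506 -0.2478  0.0158] z [ 0.003 -0.002 -1.   ] y [0.996 0.092 0.003] j [-0.503  0.48  -0.296  0.79   0.     0.976] F [-0.2 -0.  -0. ] w 0.0534
row x1 [0.0009, -0.0023, -0.0055, 0.0036, 0.0067, 0.0073]
```

View pics/w21.png

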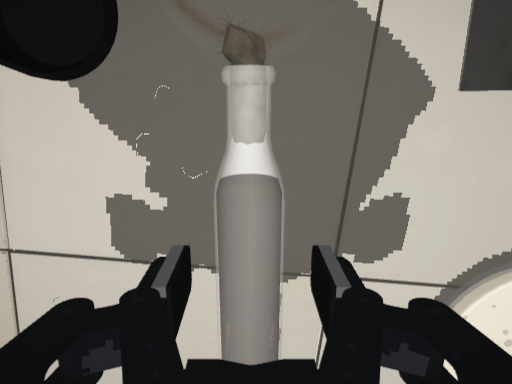

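Emit:
move_arm --moves '[[[0, 0, -0.003, 0, 0, 0, 1], [0, 0, 0, 0, 0, 0, 1], [0, 0, 0, 0, 0, 0, 1], [0, 0, 0, 0, 0, 0, 1], [0, 0, 0, 0, 0, 0, 1]]]'

```text
clock: 14.18
eef_pos: [0.4502, -0.2477, 0.0129]
tool_rot: [0.674, 0.739, 0.0, 0.001]
ft_force: [-0.0, 0.0, -0.7]
grip_width: 0.0283
```

```bash
python3 -c "
from h import *
st()"
```

```text
t 14.18 p [ 0.4502 -0.2477  0.0129] z [ 0.002 -0.001 -1.   ] y [0.996 0.091 0.002] j [-0.503  0.485 -0.298  0.786  0.     0.976] F [-0.   0.  -0.7] w 0.0283
```

Emit:
move_arm --moves '[[[0, 0, 0.01, 0, 0, 0, 1], [0, 0, 0.02, 0, 0, 0, 1], [0, 0, 0.03, 0, 0, 0, 1], [0, 0, 0.04, 0, 0, 0, 1], [0, 0, 0.05, 0, 0, 0, 1], [0, 0, 0.05, 0, 0, 0, 1], [0, 0, 0.05, 0, 0, 0, 1], [0, 0, 0.05, 0, 0, 0, 1]]]'

```text
clock: 14.85
eef_pos: [0.4451, -0.2449, 0.1691]
tool_rot: [0.674, 0.739, -0.001, -0.004]
ft_force: [1.1, -0.4, -1.1]
grip_width: 0.0285
```

```bash
python3 -c "
from h import *
st()
RF=orient([0,0,-1],[-.012,1,0])
tgt([.533,.33,.30],RF,24)
shot('wrist','w22');shot('side','s22')"
```

```text
t 14.85 p [ 0.4451 -0.2449  0.1691] z [-0.007  0.004 -1.   ] y [ 0.996  0.091 -0.006] j [-0.503  0.306 -0.102  1.171  0.     0.976] F [ 1.1 -0.4 -1.1] w 0.0285
row x24 [0.0073, 0.0479, 0.0109, 0.0001, -0.0007, 0.1187]
```

View pics/w22.png

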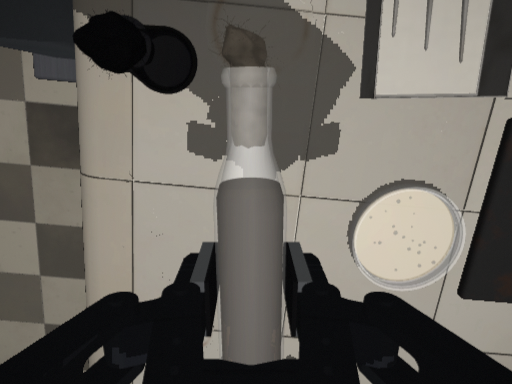

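View pics/s22.png

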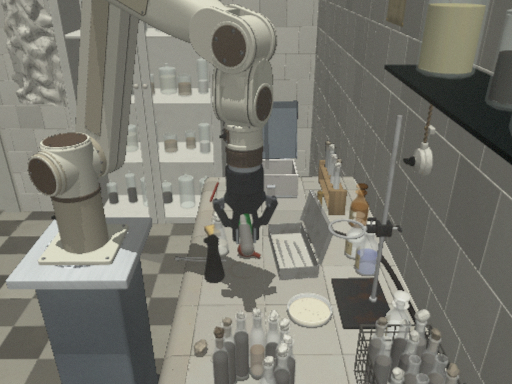

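Emit:
move_arm --moves '[[[0.004, 0.03, 0.02, 0, 0, 0.1, 1], [0.004, 0.048, 0.02, 0, 0, 0.12, 1], [0.004, 0.048, 0.02, 0, 0, 0.12, 1], [0.004, 0.048, 0.02, 0, 0, 0.12, 1], [0.004, 0.048, 0.02, 0, 0, 0.12, 1], [0.004, 0.048, 0.02, 0, 0, 0.12, 1], [0.004, 0.048, 0.01, 0, 0, 0.12, 1], [0.004, 0.048, 0.01, 0, 0, 0.12, 1]]]'

```text
clock: 15.62
eef_pos: [0.4613, -0.0605, 0.2483]
tool_rot: [0.468, 0.883, 0.001, 0.003]
ft_force: [-0.2, -0.7, -0.8]
grip_width: 0.0289
```

Emit:
move_arm --moves '[[[0.006, 0.048, 0, 0, 0, 0.12, 1], [0.006, 0.048, 0, 0, 0, 0.12, 1], [0.006, 0.048, 0, 0, 0, 0.12, 1], [0.006, 0.048, 0, 0, 0, 0.12, 1], [0.006, 0.048, 0, 0, 0, 0.12, 1], [0.006, 0.048, 0, 0, 0, 0.12, 1], [0.006, 0.048, 0, 0, 0, 0.12, 1], [0.006, 0.048, 0, 0, 0, 0.12, 1]]]'

```text
clock: 16.28
eef_pos: [0.4823, 0.141, 0.2511]
tool_rot: [0.221, 0.975, 0.002, 0.004]
ft_force: [0.5, -0.1, -0.9]
grip_width: 0.0288
```

```bash
cat >>h.py <<'E'
RF=orient([0,0,-1],[-.012,1,0])
E
python3 -c "
from h import *
st()
tgt([.529,.328,.18],RF,8)
shot('wrist','w23')"
```

```text
t 16.28 p [0.4823 0.141  0.2511] z [ 0.008  0.002 -1.   ] y [0.432 0.902 0.005] j [ 0.284  0.235  0.021  1.348 -0.     0.731] F [ 0.5 -0.1 -0.9] w 0.0288
row x8 [0.0117, 0.0468, -0.0178, -0.001, 0.0017, 0.1094]
```

View pics/w23.png

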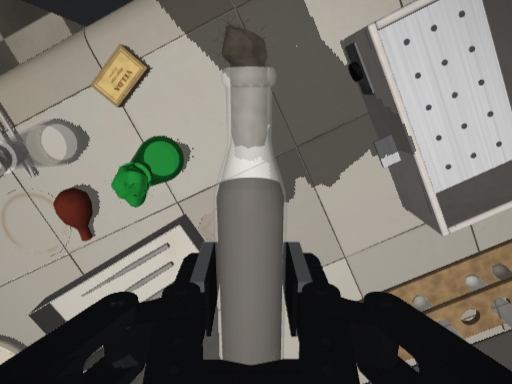

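Emit:
move_arm --moves '[[[0.012, 0.028, -0.022, 0, 0, 0.11, 1], [0.012, 0.028, -0.022, 0, 0, 0.11, 1], [0.012, 0.028, -0.022, 0, 0, 0.11, 1], [0.012, 0.028, -0.022, 0, 0, 0.11, 1], [0.012, 0.028, -0.022, 0, 0, 0.11, 1], [0.012, 0.028, -0.022, 0, 0, 0.11, 1], [0.012, 0.028, -0.022, 0, 0, 0.11, 1], [0.012, 0.028, -0.022, 0, 0, 0.11, 1]]]'

```text
clock: 17.0
eef_pos: [0.5303, 0.2618, 0.1625]
tool_rot: [-0.021, 1.0, 0.005, 0.004]
ft_force: [0.1, -0.7, -0.7]
grip_width: 0.0287
```

```bash
python3 -c "
from h import *
st()
tgt([.529,.328,.14],RF,4)
c=shot('wrist','w24');shot('side','s24')"
```

```text
t 17.0 p [0.5303 0.2618 0.1625] z [ 0.007  0.011 -1.   ] y [-0.043  0.999  0.01 ] j [0.455 0.455 0.103 1.208 0.006 0.412] F [ 0.1 -0.7 -0.7] w 0.0287
row x4 [-0.0007, 0.0331, -0.0112, -0.0051, 0.0035, -0.0147]
```

View pics/w24.png

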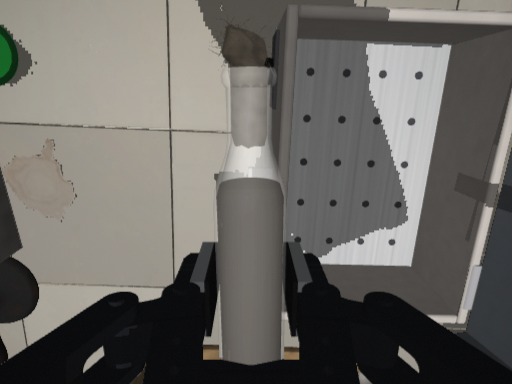

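View pics/s24.png

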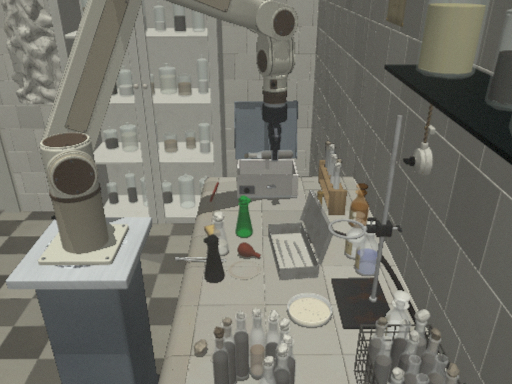

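```bash
python3 - <<'E'
from h import *
w=cloud(load('w24'))
for u,v in [(245,28),(245,36),(235,35),(250,72),(400,14),(400,20),(400,28),(480,14),(480,24),(289,100),(297,100),(283,150),(430,60),(430,255),(330,60),(435,275),(440,310),(455,318),(500,150),(445,330)]: print(u,v,w[v,u].round(4))
f=(abs(w[...,2]-.012)<.004)&(w[...,1]>.27)&(w[...,1]<.43)&(w[...,0]>.39)&(w[...,0]<.63)
P=w[f];print(P.min(0),P.max(0),len(P))
r=(abs(w[...,2]-.086)<.004)&(w[...,1]>.30)&(w[...,1]<.40)&(w[...,0]>.37)&(w[...,0]<.64)
P=w[r];
for lo in (True,False):
  q=P[(P[:,0]<.5)==lo]; print(len(q),q[:,0].min() if len(q) else '',q[:,0].max() if len(q) else '')
E
```

```text
245 28 [0.4112 0.2545 0.0008]
245 36 [0.441  0.2565 0.1701]
235 35 [0.441  0.2533 0.1713]
250 72 [0.4522 0.2586 0.1741]
400 14 [0.414  0.3398 0.0848]
400 20 [0.4171 0.34   0.0857]
400 28 [0.4179 0.3477 0.0681]
480 14 [0.4125 0.3825 0.0869]
480 24 [0.4172 0.3841 0.0862]
289 100 [0.4618 0.2826 0.085 ]
297 100 [0.4626 0.2975 0.0119]
283 150 [0.4909 0.281  0.0861]
430 60 [0.4288 0.3967 0.0121]
430 255 [0.5787 0.412  0.0395]
330 60 [0.4322 0.3203 0.0117]
435 275 [0.5899 0.4118 0.052 ]
440 310 [0.6032 0.4037 0.0793]
455 318 [0.6041 0.4105 0.0869]
500 150 [0.4854 0.4132 0.0856]
445 330 [0.5165 0.3127 0.2169]
[0.41199287 0.27718386 0.00804229] [0.60514445 0.41355732 0.01599623] 31695
2736 0.40994696374117223 0.41866679563063913
110 0.6023787652692848 0.608244706403655
```

Emit:
move_arm --moves '[[[-0.003, 0.03, -0.006, -0.005, 0.003, -0.015, 1], [-0.003, 0.033, -0.01, -0.005, 0.003, -0.015, 1], [-0.003, 0.033, -0.01, -0.005, 0.003, -0.015, 1], [-0.003, 0.033, -0.01, -0.005, 0.003, -0.015, 1]]]'

```text
clock: 17.43
eef_pos: [0.5232, 0.3227, 0.1442]
tool_rot: [0.001, 1.0, -0.002, -0.001]
ft_force: [0.2, 0.5, 0.3]
grip_width: 0.0287
```

```bash
python3 -c "
from h import *
st()
tgt([.526,.332,.07],RF,6)
c=shot('wrist','w25');shot('side','s25')
cv2.imwrite('pics/s25b.png',cv2.resize(load('s25')['pixels'][60:220,180:340,::-1],None,fx=3.5,fy=3.5,interpolation=2))"
```

```text
t 17.43 p [0.5232 0.3227 0.1442] z [-0.003 -0.005 -1.   ] y [ 0.003  1.    -0.005] j [ 0.554  0.525  0.167  1.218 -0.003  0.557] F [0.2 0.5 0.3] w 0.0287
row x6 [0.0009, 0.0031, -0.0247, 0.0016, -0.0009, 0.0048]
```

View pics/w25.png

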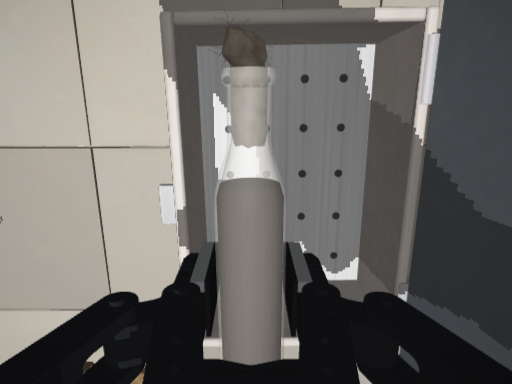

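View pics/s25b.png

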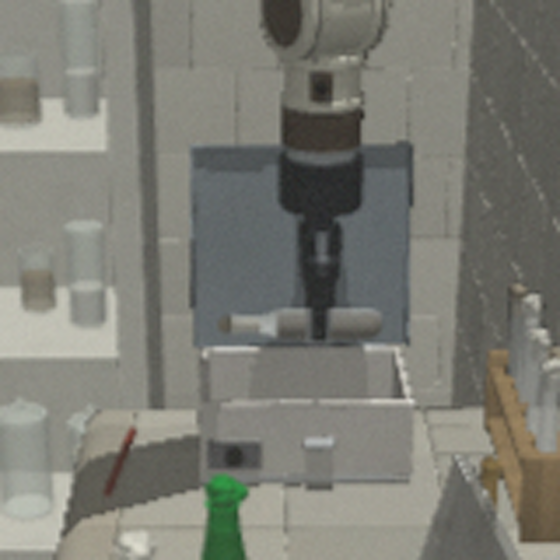

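Emit:
move_arm --moves '[[[0.002, 0.003, -0.025, 0.0, 0, 0.004, 1], [0.002, 0.003, -0.025, 0.0, 0, 0.004, 1], [0.001, 0.003, -0.025, 0.0, 0, 0.004, 1], [0.001, 0.003, -0.025, 0.0, 0, 0.004, 1], [0, 0.002, -0.025, 0.0, 0, 0.004, 1], [0, 0.002, -0.025, 0.0, 0, 0.004, 1]]]'

```text
clock: 18.03
eef_pos: [0.5281, 0.3275, 0.0718]
tool_rot: [-0.003, 1.0, -0.002, 0.002]
ft_force: [-0.7, -0.2, -1.1]
grip_width: 0.0288
```

```bash
python3 -c "
from h import *
st()
tgt([.528,.332,.0255],RF,4)
c=shot('wrist','w26');shot('side','s26')
cv2.imwrite('pics/s26b.png',cv2.resize(load('s26')['pixels'][60:220,180:340,::-1],None,fx=3.5,fy=3.5,interpolation=2))"
```

```text
t 18.03 p [0.5281 0.3275 0.0718] z [ 0.004 -0.003 -1.   ] y [-0.006  1.    -0.003] j [ 0.558  0.592  0.081  1.058 -0.005  0.551] F [-0.7 -0.2 -1.1] w 0.0288
row x4 [-0.0001, 0.0022, -0.0231, 0.0016, 0.002, 0.0027]
```

View pics/w26.png

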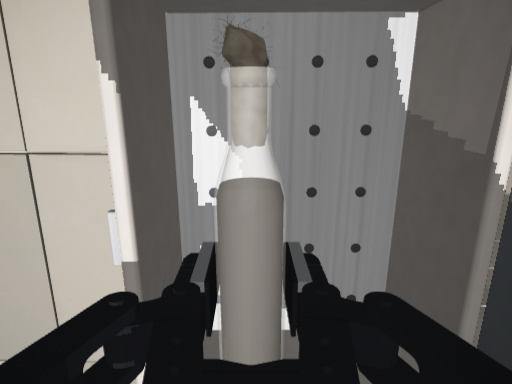

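View pics/s26b.png

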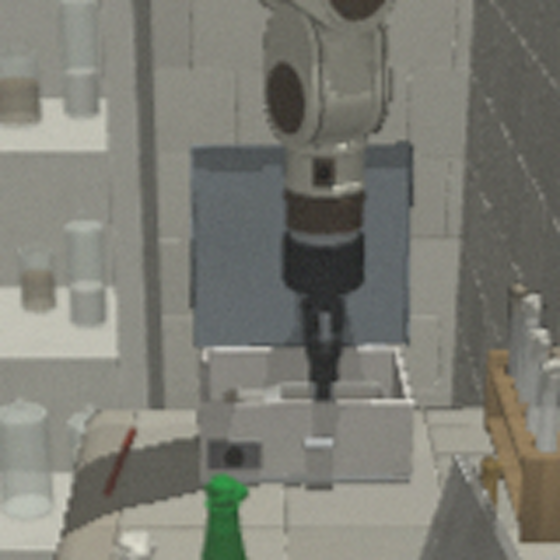

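```bash
python3 - <<'E'
from h import *
w=cloud(load('w26'))
for u,v in [(75,310),(100,305),(120,298),(130,310),(165,300),(180,280),(300,280),(325,290),(345,300),(380,300),(400,305),(420,320),(192,262)]: print(u,v,(w[v,u]-[.5281,.3275,.0718]).round(4))
E
```

```text
75 310 [ 0.0708 -0.1187 -0.0717]
100 305 [-0.0106 -0.0442  0.0421]
120 298 [-0.0128 -0.0382  0.0417]
130 310 [-0.0105 -0.0345  0.0443]
165 300 [-0.0114 -0.0252  0.0405]
180 280 [-0.0057 -0.0252  0.0189]
300 280 [-0.0106  0.0175  0.0266]
325 290 [-0.0132  0.0237  0.0371]
345 300 [-0.0061  0.032   0.0315]
380 300 [-0.0121  0.0397  0.0405]
400 305 [-0.0113  0.0452  0.0419]
420 320 [-0.0115  0.0478  0.0492]
192 262 [-0.0058 -0.0231  0.0049]
```

```bash
python3 - <<'E'
from h import *
for t,p,y in [('w21',[.4506,-.2478,.0158],[.996,.092]),('w26',[.5281,.3275,.0718],[0,1.])]:
  w=cloud(load(t))-p; d=w[...,0]*y[0]+w[...,1]*y[1]
  z=w[...,2]; m=np.zeros(z.shape,bool); m[240:]=1
  for a in np.arange(0,.07,.01):
    i=m&(z>=a)&(z<a+.01)&(abs(d)<.1)&(np.abs(w[...,0]*-y[1]+w[...,1]*y[0])<.03)
    if i.sum(): print(t,a.round(2),d[i].min().round(3),d[i].max().round(3))
E
```

```text
w21 0.0 -0.039 0.1
w21 0.01 -0.04 0.041
w21 0.02 -0.04 0.041
w21 0.03 -0.056 0.059
w21 0.04 -0.059 0.061
w21 0.05 -0.061 0.063
w21 0.06 -0.061 0.063
w21 0.07 -0.054 0.059
w26 0.0 -0.042 0.085
w26 0.01 -0.049 0.094
w26 0.02 -0.03 0.096
w26 0.03 -0.046 0.094
w26 0.04 -0.05 0.052
w26 0.05 -0.055 0.057
w26 0.06 -0.059 0.06
w26 0.07 -0.054 0.058
```

```bash
cat >>h.py <<'E'
RT=orient([0,np.sin(np.radians(4)),-np.cos(np.radians(4))],[-.012,1,.07])
E
python3 -c "
from h import *
tgt([.528,.354,.068],RT,4)"
```

```text
row x4 [0.0008, 0.0137, -0.0009, 0.0362, -0.0002, 0.0026]
```

Emit:
move_arm --moves '[[[0, 0.012, -0.001, 0.035, 0, 0, 1], [0, 0.013, -0.001, 0.035, 0, 0, 1], [0, 0.013, -0.001, 0.035, 0, 0, 1], [0, 0.013, -0.001, 0.035, 0, 0, 1]]]'

```text
clock: 18.47
eef_pos: [0.5278, 0.3522, 0.0702]
tool_rot: [-0.001, 0.999, 0.037, 0.001]
ft_force: [-0.1, 0.8, -0.0]
grip_width: 0.0288
```

```bash
python3 -c "
from h import *
st()
tgt([.528,.354,.0255],RT,4)
c=shot('top','t27')
cv2.imwrite('pics/t27b.png',cv2.resize(c['pixels'][90:270,100:280,::-1],None,fx=3.3,fy=3.3))"
```

```text
t 18.47 p [0.5278 0.3522 0.0702] z [ 0.002  0.074 -0.997] y [-0.003  0.997  0.074] j [0.56  0.59  0.071 1.011 0.062 0.558] F [-0.1  0.8 -0. ] w 0.0288
row x4 [0.0001, 0.0009, -0.0224, -0.002, 0.0005, 0.0043]
```

View pics/t27b.png

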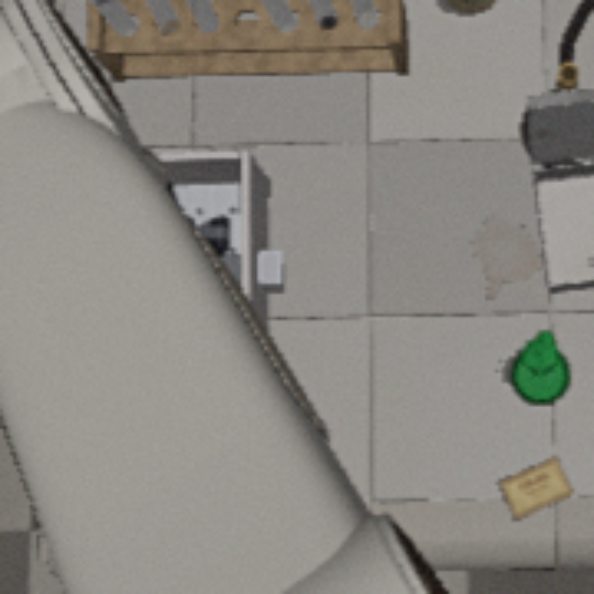

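Emit:
move_arm --moves '[[[0, 0.001, -0.02, 0, 0, 0, 1], [0, 0.001, -0.02, 0, 0, 0, 1], [0, 0.001, -0.02, 0, 0, 0, 1]]]'

```text
clock: 18.77
eef_pos: [0.5305, 0.3567, 0.0427]
tool_rot: [-0.002, 0.999, 0.04, 0.005]
ft_force: [-0.2, 0.5, -0.6]
grip_width: 0.0284
```

```bash
python3 -c "
from h import *
st()
tgt([.528,.354,.0255],RT,4)
c=shot('wrist','w28')"
```

```text
t 18.77 p [0.5305 0.3567 0.0427] z [ 0.01   0.081 -0.997] y [-0.004  0.997  0.081] j [0.563 0.619 0.042 0.942 0.063 0.561] F [-0.2  0.5 -0.6] w 0.0284
row x4 [-0.0013, -0.0014, -0.0086, -0.0053, 0.0044, 0.0039]
```

View pics/w28.png

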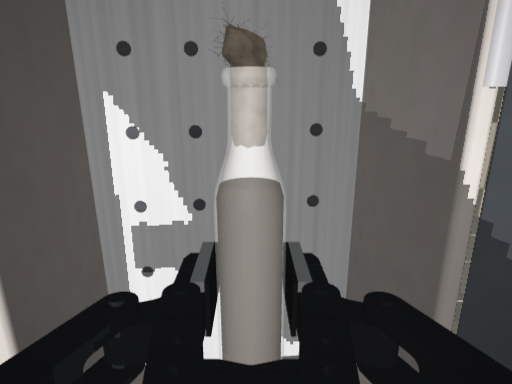

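Emit:
move_arm --moves '[[[-0.002, -0.003, -0.012, -0.006, 0.005, 0.004, 1], [-0.002, -0.003, -0.01, -0.005, 0.005, 0.004, 1], [-0.001, -0.001, -0.007, -0.003, 0.003, 0, 1], [0, 0, -0.002, 0, 0, 0, 1]]]'

```text
clock: 19.15
eef_pos: [0.526, 0.3523, 0.0252]
tool_rot: [-0.004, 0.999, 0.035, -0.001]
ft_force: [-1.2, -0.8, 2.6]
grip_width: 0.0287
```

```bash
python3 -c "
from h import *
st()
tgt([.528,.354,.0255],RT,1)"
```

```text
t 19.15 p [0.526  0.3523 0.0252] z [-0.002  0.071 -0.998] y [-0.009  0.997  0.071] j [0.562 0.638 0.025 0.922 0.061 0.554] F [-1.2 -0.8  2.6] w 0.0287
row x1 [0.0041, 0.0034, 0.0005, -0.0015, -0.004, 0.0057]
```

Emit:
move_arm --moves '[[[0, 0, 0, 0, 0, 0, 0.25], [0, 0, 0, 0, 0, 0, 0.2], [0, 0, 0, 0, 0, 0, 0.12], [0, 0, 0, 0, 0, 0, 0.1]]]'

```text
clock: 19.48
eef_pos: [0.5262, 0.3521, 0.0251]
tool_rot: [-0.004, 0.999, 0.035, -0.001]
ft_force: [0.8, 0.2, -0.4]
grip_width: 0.0385
```

```bash
python3 -c "
from h import *
st()
c=shot('wrist','w29')"
```

```text
t 19.48 p [0.5262 0.3521 0.0251] z [-0.002  0.071 -0.998] y [-0.009  0.997  0.071] j [0.562 0.638 0.025 0.921 0.061 0.554] F [ 0.8  0.2 -0.4] w 0.0385
```

View pics/w29.png

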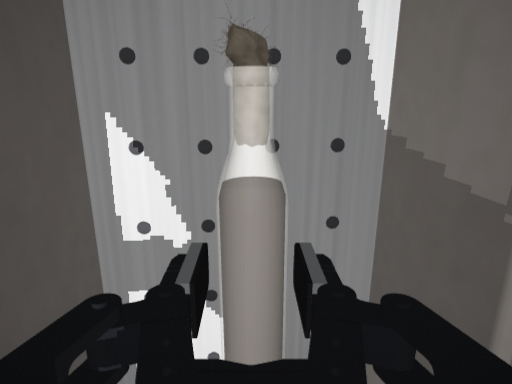

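Released, bottle lying on the floor. Rise slowly, straight up.

Emit:
move_arm --moves '[[[0, 0, 0.008, 0, 0, 0, 0.1], [0, 0, 0.012, 0, 0, 0, 0.1], [0, 0, 0.014, 0, 0, 0, 0.1], [0, -0.001, 0.016, 0, 0, 0, 0.1], [0, -0.002, 0.018, 0, 0, 0, 0.1]]]'

```text
clock: 19.95
eef_pos: [0.5243, 0.3494, 0.0587]
tool_rot: [-0.004, 0.999, 0.034, -0.003]
ft_force: [0.7, 0.4, 0.6]
grip_width: 0.0385
```

```bash
python3 -c "
from h import *
st()
c=shot('wrist','w30')"
```

```text
t 19.95 p [0.5243 0.3494 0.0587] z [-0.007  0.067 -0.998] y [-0.009  0.998  0.067] j [0.56  0.601 0.057 0.997 0.061 0.552] F [0.7 0.4 0.6] w 0.0385
```

View pics/w30.png

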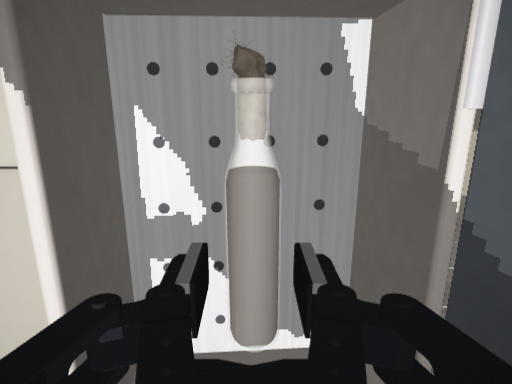

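Emit:
move_arm --moves '[[[0, -0.004, 0.025, 0, 0, 0, 0.1], [0, -0.006, 0.025, 0, 0, 0, 0.1], [0, -0.02, 0.025, 0, 0, 0, 0.1], [0, -0.04, 0.025, 0, 0, 0, 0.1], [0, -0.05, 0.025, -0.03, 0, 0, 0.1], [0, -0.06, 0.025, -0.03, 0, 0, 0.1], [-0.01, -0.06, 0.04, -0.03, 0, 0, 0.1], [-0.01, -0.06, 0.04, -0.03, 0, 0, 0.1]]]'

```text
clock: 20.67
eef_pos: [0.5142, 0.1969, 0.1834]
tool_rot: [-0.008, 1.0, 0.003, -0.001]
ft_force: [-0.1, -0.6, 0.4]
grip_width: 0.0384
```

Emit:
move_arm --moves '[[[-0.02, -0.06, 0.03, 0, 0, 0, 0.1], [-0.02, -0.06, 0.03, 0, 0, 0, 0.1], [-0.02, -0.06, 0.02, 0, 0, 0, 0.1], [-0.02, -0.06, 0.02, 0, 0, 0, 0.1], [0, 0, 0, 0, 0, 0, 0.1]]]'

```text
clock: 21.08
eef_pos: [0.4727, 0.0657, 0.2451]
tool_rot: [-0.006, 1.0, 0.002, 0.006]
ft_force: [-0.1, 0.5, 0.4]
grip_width: 0.0386
```

```bash
python3 - <<'E'
from h import *
st()
c=shot('top','t31'); s=shot('side','s31')
cv2.imwrite('pics/t31b.png',cv2.resize(c['pixels'][70:270,90:350,::-1],None,fx=3,fy=3))
cv2.imwrite('pics/s31b.png',cv2.resize(s['pixels'][80:300,170:390,::-1],None,fx=2.7,fy=2.7,interpolation=2))
w=cloud(c)
m=(w[...,2]>.02)&(w[...,2]<.06)&(w[...,0]>.415)&(w[...,0]<.605)&(w[...,1]>.3)&(w[...,1]<.40)
Q=w[m]; print(len(Q),cv2.minAreaRect((Q[:,:2]*1000).astype(np.float32)),np.percentile(Q[:,2],[5,50,95]))
E
```

```text
t 21.08 p [0.4727 0.0657 0.2451] z [ 0.012  0.004 -1.   ] y [-0.012  1.     0.004] j [ 0.136  0.184 -0.059  1.314  0.003  0.125] F [-0.1  0.5  0.4] w 0.0386
664 ((527.2618408203125, 369.02825927734375), (95.14479064941406, 179.23388671875), 75.55897521972656) [0.02495257 0.03662803 0.05116521]
```

View pics/t31b.png

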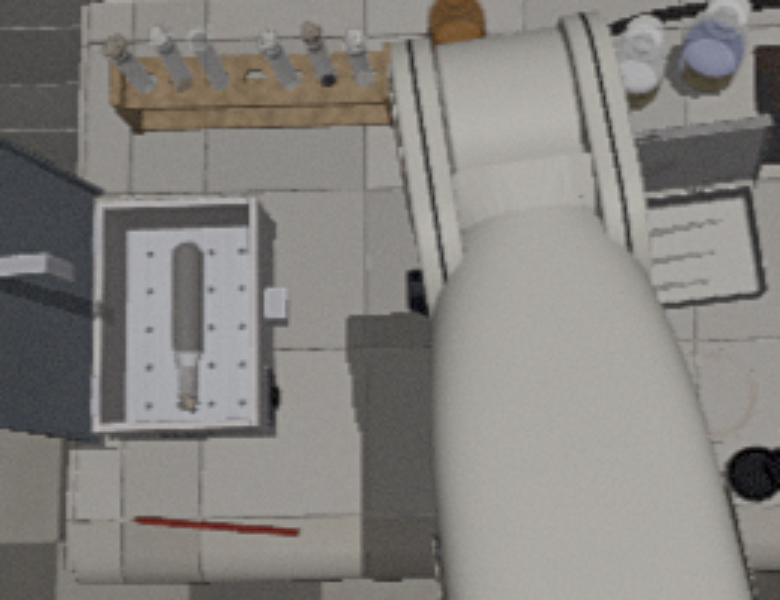

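View pics/s31b.png

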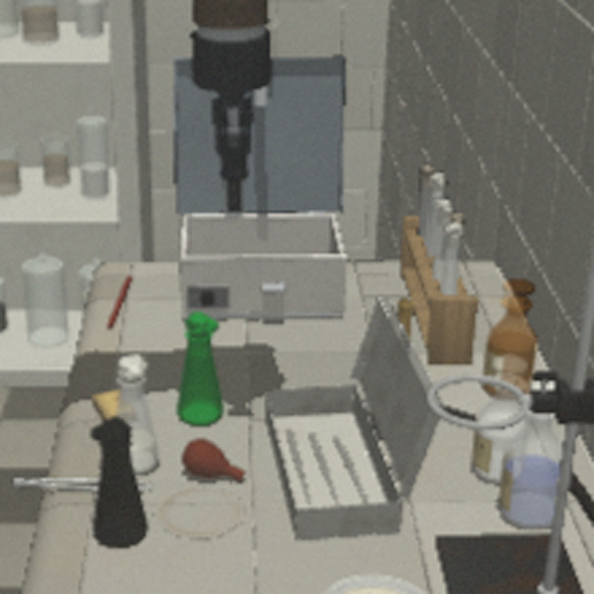

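```bash
python3 -c "
from workcell import *
print(job_done())"
```

```text
the job is handed in; nothing more can be done
None
```

The lid is standing open, the culture bottle lies flat inside the box, and the job is handed in at about 21 s of the 72 s allowed.

- **Catch and lid:** I slid the closed fingers under the raised front edge, on the far side of the lever. They pushed the lever towards the robot, to about 0.4 rad judging from the wrist picture. I held it there while lifting and let it go at about 0.35 rad, past the catch. The lid then swung up to 1.78 rad by the wrist depth. It moved freely throughout, and no force reading between moves was above 10 N.
- **Bottle:** I gripped it across the body and turned it to lie across the box's width. It touched the floor at about 3 N and I opened the fingers only about 10 mm to release it.
- **Last pictures:** The top view shows the bottle flat on the chamber floor, clear of the walls, with the plug towards the robot. The lid is still leaning back, the clear plugged flask is still upright, and the gripper is clear of everything.
- **Checks that disagreed or failed:**
  - My estimates of how far the bottle reached past the grip differed by about 10 mm, so I used the side view to centre it.
  - The last depth fit of the bottle took in parts of the box walls and was no use, so its final pose is judged from the pictures alone.
  - To keep the wrist clear of the catch lever hanging from the open lid, I set the bottle down tilted by about 4°. It settled flat when released.

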